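# Clear the broken shortbread off the serving board into the food-waste caddy

### The arm

A 7-joint arm with a two-finger parallel gripper is mounted at the origin on the work surface. World frame = base frame: x ahead of the robot, y to its left, z up, the work surface at z = 0. Lengths are in m, angles in rad, forces in N, time in s.
With the tool pointing down it reaches from about 0.4 to 0.85 m from the base axis. Payload 4.5 kg.
Tool frame: the origin (TCP) lies on the centre line of the jaws, within the pads' length; the fingertips stand 14 mm ahead of it and the grasp point (between the pads) lies 5 mm behind it; z points along the fingers, y is the line along which they close (so a half turn about z gives the same grasp; the last joint's range is limited). The gripper opens to 88 mm and grips with 3 to 60 N. Pads are 18 mm wide; open, the fingers measure 123 mm over their backs; the gripper's body (75 mm by 187 mm) begins 45 mm behind the grasp point.
Start: joints at [1.151, 0.689, -0.195, 1.565, 0.157, 0.902, -0.215], TCP at [0.274, -0.562, 0.253] pointing down, gripper open.
Joint ranges: [-3.01, 3.01], [-0.46, 2.08], [-1.47, 1.51], [0.13, 2.56], [-1, 4.14], [0.04, 2.09], [-2.66, 2.66]. Speed limits (rad/s): [2.57, 2.57, 3.14, 3.14, 3.14, 3.14, 3.14].

### API

Orientations are given as a unit quaternion [w, x, y, z].
In Python, from station import bot, imaging gives the robot as it stands.
- The arm moves only by the tool move_arm, never from a script. Its argument "increments" is a list of rows, each an object of numbers: "tx", "ty", "tz": the shift along the tool's x, y, z in cm; "ax", "ay", "az": the turn, a rotation vector about the tool's x, y, z in degrees. A call has 1 to 20 rows; each row is the pose to reach, as a shift and turn from the pose commanded when the call began, along the tool's axes at that moment; what a row does not reach only later rows make up. A row lasts 1/8 s, in which the tool goes at most 62.5 mm and 10.7 degrees, less where a joint would pass 70% of its speed; a pose out of reach is approached as far as the arm can. A call with a gripper value outside its range is refused whole. "hand" is the closure, from -1 (fully open) to 1 (shut), set as the call begins (left out, the last holds). The fingers move at their own pace and stop on an object; "grip_force" is the grip in N (left out, the last holds). Time passes only in rows, so rows that repeat a pose let the fingers close. It gives the time, the measured TCP pose, the force, the opening and the grip force at its end, in the units of the state.
- bot.state(): the state, without advancing time (a new reading comes with each control period).
- imaging.grab_frame(name): name is "scene" or "top" or "wrist"; returns (picture, depth): 480x640x3 uint8, red, green, blue; 480x640 float32, m along the optical axis (not along the pixel's ray), 0 where there is no reading.
- imaging.camera_params(name): a dict with "vfov" (degrees; the focal length in pixels is half the picture's height over the tangent of half this angle, whatever the lens; pixels are square), "cx", "cy" (the principal point, pixels), "world_from_camera" (4x4, takes a point from camera to world coordinates); the wrist camera has in their place "T_tool_cam" (4x4, takes a point from camera to tool coordinates, whose origin is the TCP and whose axes are the flange's). Camera axes: x right, y down, z forward; pixel columns grow to the right and rows downward; lengths in m; the calibration is good to about 2 mm. A picture is of the moment at which its call begins: read the wrist's pose just before it. camera_params takes no time and is no camera call.
- bot.job_done(): hands the job in; it is judged then, once.
The state is a dict: "clock": time; "joint_positions": joint angles; "dq": joint speeds; "tau": joint torques, N m; "position": TCP position; "tool_rot": TCP orientation; "wrist_force": force on the tool from outside, world axes, zero at the start; "torque": the same for the moment, N m; "gripper_width": opening from 0.0 (shut) to 1.0 (fully open); "grasp_force": force on a finger pad.
Only numpy, scipy, OpenCV 4.12 (cv2) and the standard library are available. Lean on these libraries where they do the work, as an engineer would, in place of code of your own. Each camera call takes 0.05 s, during which the arm holds its last target. There are 200 camera calls.

### The job

Clear the broken shortbread off the serving board: with the squeegee push the pieces along the board and over its end into the scoop, which you set on the counter with its open mouth against that end so that it catches them all, and lay the squeegee back on the board. Open the food-waste caddy, carry the scoop there level, tip it mouth-down to about 45 degrees over the caddy and hold it so until the pieces have slid in, then bring it level and stand it back on the counter. In the end every piece is in the caddy (one that drops elsewhere may be picked up by hand) and the caddy's lid is fully shut again; leave the mug, jam jar and pepper mill alone.

Things in the scene. Friction and masses are not known exactly. Their poses are not given: they have to be found in the camera images.
- board: Wooden serving board, 170 (x) x 260 (y) x 18 mm, fixed flat on the counter (counter top: world z = 0). Origin: centre of its underside; top at 18 mm; y runs along its length. The scoop stands off its -y end (y = -130 mm); the squeegee lies near the other end.
- squeegee: Loose T-shaped counter squeegee, 0.12 kg, lying on the board. Head: rubber bar 120 (x) x 16 (y) x 30 mm (z); handle to +y. Origin: underside of the head, at its centre; z up. The pushing face is the head's -y face, 8 mm from the origin. It is the same either way up.
- squeegee_grip (a point): Point in the squeegee's handle, 45 mm behind the head's centre (+y), 15 mm above the underside. The handle is a flat bar 24 mm wide (x), 4 to 26 mm above the underside, reaching to y = 90 mm; gripped from above across its width.
- pan: Loose metal scoop, 0.20 kg, 176 (x) x 150 (y) mm: floor 3 mm thick; walls 45 mm high, 3 mm thick, on both sides and at the back (-y); the +y end is the open mouth, without a lip. Origin: centre of its underside, z up. It balances near the middle of its top handle. Starts level on the counter some centimetres off the board's -y end, mouth roughly towards the board.
- pan_nose (a point): Middle of the scoop's mouth edge, on top of the floor (scoop frame 0, +75, +3 mm).
- pan_grip (a point): Centre of the scoop's black handle bar (scoop frame 0, -20, +105 mm): 24 mm wide (x), 95 to 115 mm above the underside, from y = -73 to +32 mm; gripped from above across its width. It stands on a post at the back wall and one at y = +28 mm on a flat cross strap between the side walls, whose underside is 41 mm up, so that pieces pass beneath.
- caddy: Food-waste caddy, fixed, on the counter beyond the board's +y end: open-topped box 250 (x) x 150 (y) x 160 mm high, walls and floor 5 mm, closed by a hinged lid. Its carrying bail hangs folded down at the -y wall. Origin: centre of its underside.
- lid (a joint): The caddy's flat lid, 254 (x) x 154 (y) x 6 mm, 0.15 kg, hinged along the caddy's +y rim: 0 rad = shut, grows as its front (-y) edge rises, pi/2 = upright, stops at 2.0. The hinge is stiff (about 0.16 N m): the lid stays roughly where it is left, and is shut by pushing it down.
- lid_hinge (a point): Middle of the lid's hinge axis, on the underside of the lid: caddy frame 0, +75, +160 mm. It turns with the lid.
- lid_grip (a point): Point in the lid's moulded grip, a block 20 (x) x 36 (y) mm that stands 34 mm above the lid's top, centred 120 mm from the hinge and 32 mm from the lid's front edge. The point is 24 mm above the lid's top; it turns with the lid. Pinched along x, the grip can pivot between the fingers as the lid rises.
- bit1: Loose piece of broken shortbread finger, 34 x 23 mm (x, y) x 14 mm thick, 10 g, lying on the board, on the half nearer the scoop. Origin: centre of its underside. May be absent (None). Slides on the scoop's metal once that is tipped by more than about 35 degrees.
- bit2: Loose piece of broken shortbread finger, 32 x 22 mm (x, y) x 14 mm thick, 10 g, lying on the board, on the half nearer the scoop. Origin: centre of its underside. May be absent (None). Slides on the scoop's metal once that is tipped by more than about 35 degrees.
- bit3: Loose piece of broken shortbread finger, 33 x 23 mm (x, y) x 14 mm thick, 10 g, lying on the board, on the half nearer the scoop. Origin: centre of its underside. May be absent (None). Slides on the scoop's metal once that is tipped by more than about 35 degrees.
- bit4: Loose piece of broken shortbread finger, 29 x 23 mm (x, y) x 14 mm thick, 10 g, lying on the board, on the half nearer the scoop. Origin: centre of its underside. May be absent (None). Slides on the scoop's metal once that is tipped by more than about 35 degrees.
- bit5: Loose piece of broken shortbread finger, 34 x 22 mm (x, y) x 14 mm thick, 10 g, lying on the board, on the half nearer the scoop. Origin: centre of its underside. May be absent (None). Slides on the scoop's metal once that is tipped by more than about 35 degrees.
- bit6: Loose piece of broken shortbread finger, 31 x 23 mm (x, y) x 14 mm thick, 10 g, lying on the board, on the half nearer the scoop. Origin: centre of its underside. May be absent (None). Slides on the scoop's metal once that is tipped by more than about 35 degrees.
- bit7: Loose piece of broken shortbread finger, 30 x 22 mm (x, y) x 14 mm thick, 10 g, lying on the board, on the half nearer the scoop. Origin: centre of its underside. May be absent (None). Slides on the scoop's metal once that is tipped by more than about 35 degrees.
- bit8: Loose piece of broken shortbread finger, 33 x 22 mm (x, y) x 14 mm thick, 10 g, lying on the board, on the half nearer the scoop. Origin: centre of its underside. May be absent (None). Slides on the scoop's metal once that is tipped by more than about 35 degrees.
- mug: White mug, radius 40 mm, 92 mm high, loose, standing on the counter beyond the board: not to be disturbed. Origin: centre of its underside.
- jam_jar: Jam jar, radius 34 mm, 85 mm high, loose, not to be disturbed. Origin: centre of its underside.
- pepper_mill: Wooden pepper mill, radius 27 mm, 128 mm high, loose, not to be disturbed. Origin: centre of its underside.

How it is judged:
By the outcome, as a careful person would: the job done as asked, in the order asked, and still so for the second after the job is handed in, with the robot touching nothing.
Of bit1, bit2, bit3, bit4, bit5, bit6, bit7, bit8 only 4 to 8 are there at a start; the rules pass over those that are not, and their reading is None.
At some moment in a run one of squeegee, pan, bit1, bit2, bit3, bit4, bit5, bit6, bit7, bit8 may be knocked a few centimetres aside while the robot is not near it.
It also fails if it takes over 210 s, if anything falls off the work surface, if the arm or the gripper's body presses on something with over 40 N, if the wrist force passes 120 N, or if a joint passes its speed limit or range.

## Working session

There is one attempt and no reset: what is moved stays moved. The work goes in short steps, Python scripts to look and compute and a tool call to move; the robot and the scene stay as the last step left them, time stands still between calls to the robot, and variables do not carry over. Pictures are saved under pics/ and viewed, at most 14 in all, crops included, and the job is handed in when it is done.

Besides the shell and the picture viewer there is one more tool, called after "Emit:" by a JSON object that holds its "name" and its "arguments". move_arm: Moves the arm, as the interface text tells. Its arguments: {"type":"object","properties":{"increments":{"type":"array"},"hand":{"type":"number"},"grip_force":{"type":"number"}},"required":["increments"]}

```bash
mkdir -p pics && ls && cat > h.py <<'E'
import numpy as np, cv2
from station import bot, imaging
from scipy.spatial.transform import Rotation as R
def grab(n, name=None):
    s=bot.state(); im,d=imaging.grab_frame(n); p=imaging.camera_params(n)
    if name: cv2.imwrite(f'pics/{name}.png', im[:,:,::-1])
    T=np.array(p['world_from_camera']) if 'world_from_camera' in p else tool(s)@np.array(p['T_tool_cam'])
    f=240/np.tan(np.radians(p['vfov'])/2)
    return im,d,(T,f,p['cx'],p['cy'])
def tool(s=None):
    s=s or bot.state(); q=s['tool_rot']; T=np.eye(4)
    T[:3,:3]=R.from_quat([q[1],q[2],q[3],q[0]]).as_matrix(); T[:3,3]=s['position']; return T
def ray(c,u,v,z):
    T,f,cx,cy=c; d=T[:3,:3]@np.array([(u-cx)/f,(v-cy)/f,1]); o=T[:3,3]; return o+d*(z-o[2])/d[2]
def cloud(d,c):
    T,f,cx,cy=c; v,u=np.mgrid[:480,:640]; P=np.stack([(u-cx)/f*d,(v-cy)/f*d,d],-1); return P@T[:3,:3].T+T[:3,3]
E
python3 - <<'E'
from h import *
for n in('scene','top'):
    im,d,c=grab(n,n); print(n,c[0].round(3).tolist(),c[1:], (d>0).mean())
s=bot.state(); print({k:np.round(v,3).tolist() for k,v in s.items()}); print(tool().round(3))
print(imaging.camera_params('wrist'))
E
```

```text
pics
scene [[0.451, 0.627, -0.635, 1.181], [0.893, -0.319, 0.318, -0.267], [-0.003, -0.71, -0.704, 0.773], [0.0, 0.0, 0.0, 1.0]] (np.float64(474.45895672293386), 319.81784221183375, 236.84063763048715) 0.9960091145833333
top [[-0.025, -0.987, 0.156, 0.448], [-1.0, 0.026, 0.004, 0.031], [-0.008, -0.156, -0.988, 1.129], [0.0, 0.0, 0.0, 1.0]] (np.float64(520.523756794261), 316.23972654379514, 243.72355685329606) 0.9960091145833333
{'clock': 0.1, 'joint_positions': [1.151, 0.69, -0.195, 1.566, 0.157, 0.903, -0.215], 'dq': [-0.001, -0.002, -0.001, -0.002, -0.001, -0.0, 0.0], 'tau': [-0.003, -52.849, -1.271, -15.384, -0.053, 0.002, 0.0], 'position': [0.274, -0.561, 0.252], 'tool_rot': [-0.001, 0.974, 0.225, -0.0], 'wrist_force': [-0.183, -0.365, -0.318], 'torque': [-0.009, 0.0, -0.042], 'grasp_force': 0.0, 'gripper_width': 1.004}
[[ 0.899  0.438 -0.001  0.274]
 [ 0.438 -0.899  0.001 -0.561]
 [-0.    -0.002 -1.     0.252]
 [ 0.     0.     0.     1.   ]]
{'vfov': 58.004112005779966, 'cx': 316.5934131706028, 'cy': 240.83135868257307, 'T_tool_cam': array([[ 2.57494122e-04, -9.63108076e-01, -2.69114786e-01,
         6.85458561e-02],
       [ 9.99999958e-01,  2.84236092e-04, -6.04053206e-05,
        -4.05076504e-04],
       [ 1.34668987e-04, -2.69114759e-01,  9.63108108e-01,
        -1.32047636e-01],
       [ 0.00000000e+00,  0.00000000e+00,  0.00000000e+00,
         1.00000000e+00]])}
```

View pics/top.png

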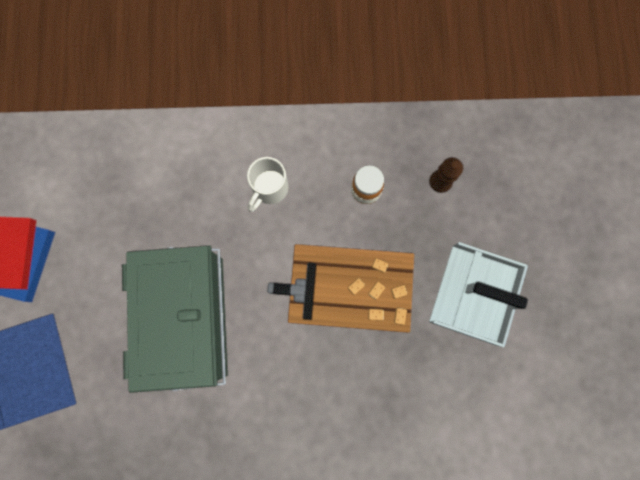

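View pics/scene.png

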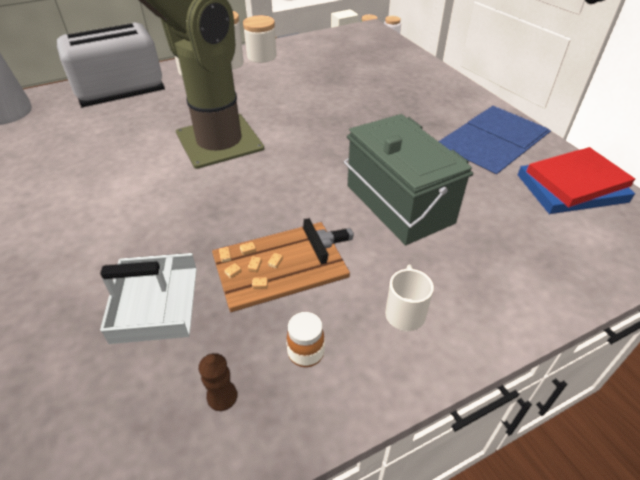

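The top view shows board (290–414, 245–331), squeegee head at u≈310, six pieces (u 350–408), scoop at right (432–526, 243–346) turned about 15°, and caddy at left (127–215) with its lid grip at (188,315).

```bash
cat > m.py <<'E'
from h import *
def rect(mask,c,z,nm,amin=30):
    cs,_=cv2.findContours(mask.astype(np.uint8),0,1)
    for k in cs:
        if cv2.contourArea(k)<amin: continue
        p=np.array([ray(c,u,v,z)[:2] for u,v in k[:,0,:]],np.float32)
        (x,y),(w,h),a=cv2.minAreaRect(p*1000); print(nm,'c',round(x),round(y),'size',round(w),round(h),'ang',round(a,1))
def win(a,u0,u1,v0,v1):
    m=np.zeros(a.shape,bool); m[v0:v1,u0:u1]=a[v0:v1,u0:u1]; return m
if __name__=='__main__':
    im,d,c=grab('top'); P=cloud(d,c); z=P[...,2]; hsv=cv2.cvtColor(im,cv2.COLOR_RGB2HSV); H,S,V=[hsv[...,i].astype(int) for i in range(3)]
    print('z counter',np.median(z[400:470,300:600]),'board',np.median(z[250:325,330:350]),'lid',np.median(z[350:380,150:200]))
    wood=(S>90)&(H<20); wb=win(wood|(V<70),286,420,235,340)
    rect(cv2.morphologyEx(wood.astype(np.uint8)*win(np.ones_like(wood),286,420,235,340),3,np.ones((9,9))),c,.018,'board',500)
    rect(win((H>12)&(H<22)&(S>90)&(V>170),330,414,240,332),c,.032,'bit')
    rect(win((V<60),300,318,255,325),c,.048,'sqhead')
    rect(win((V<70),265,293,275,300),c,.026,'sqhandle')
    rect(win((V<60),468,532,275,315),c,.115,'panhandle')
    rect(win((z>.03)&(z<.09),420,540,230,360),c,.045,'panwalls',100)
    pm=win((z>.09),420,540,230,360); q=P[pm]; print('pan bar cloud',q.mean(0),q[:,2].max())
    rect(win((V>150)&(S<60),420,540,230,360),c,.03,'panlight',500)
    rect(win((z>.155)&(z<.176),100,235,230,400),c,.166,'lid',500)
    g=win((z>.185),100,235,230,400); q=P[g]; print('lidgrip cloud',q.mean(0),q.min(0),q.max(0))
    for n,w in(('mug',(245,292,150,212)),('jar',(345,390,160,210)),('mill',(425,470,150,200))):
        q=P[win(z>.02,*w)]; print(n,q.min(0).round(3),q.max(0).round(3))
    cv2.imwrite('pics/crop.png',cv2.resize(im[225:360,255:545,::-1],(800,372),interpolation=2))
E
python3 m.py
```

```text
z counter 0.00040137933791040137 board 0.018774683430060612 lid 0.17145355679474367
board c 528 -36 size 259 169 ang 84.1
bit c 468 -86 size 31 25 ang 87.7
bit c 466 -138 size 23 35 ang 79.0
bit c 517 -75 size 170 53 ang 83.5
bit c 567 -124 size 82 26 ang 77.1
bit c 598 -96 size 142 9 ang 84.8
sqhead c 522 53 size 17 115 ang 84.0
sqhandle c 528 111 size 37 22 ang 83.3
panhandle c 500 -318 size 103 24 ang 67.5
panwalls c 507 -304 size 159 179 ang 69.3
pan bar cloud [ 0.49586205 -0.29132774  0.18994906] 1.1294057247157403
panlight c 508 -306 size 170 183 ang 69.0
lid c 472 312 size 257 166 ang 2.5
lidgrip cloud [0.46735142 0.20462759 0.43805413] [0.44835413 0.03082397 0.18509201] [0.48400914 0.28284062 1.12940572]
mug [0.448 0.031 0.02 ] [0.797 0.178 1.129]
jar [ 0.448 -0.11   0.02 ] [0.776 0.031 1.129]
mill [ 0.448 -0.268  0.02 ] [0.781 0.031 1.129]
```

View pics/crop.png

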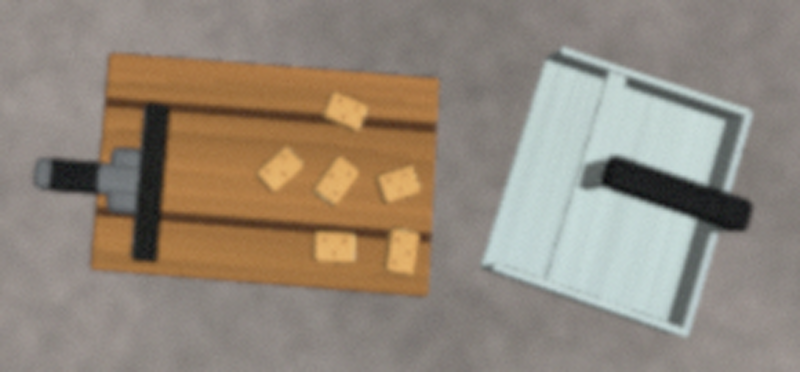

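Everything matches the given sizes: board yaw is about -6°, the scoop about -21.5°, and there are six pieces. I'll go above the scoop handle for a closer look with the wrist camera.

```bash
cat >> h.py <<'E'
def down(a): a=np.radians(a); return np.array([[np.cos(a),np.sin(a),0],[np.sin(a),-np.cos(a),0],[0,0,-1]])
def inc(p,Rt,T=None):
    T=tool() if T is None else T
    t=T[:3,:3].T@(np.array(p)-T[:3,3])*100; r=np.degrees(R.from_matrix(T[:3,:3].T@Rt).as_rotvec())
    n=max(np.linalg.norm(t)/6.25,np.linalg.norm(r)/10.7)
    print('t',t.round(2),'a',r.round(1),'rows>=',np.ceil(n)); return t,r
E
python3 - <<'E'
from m import *
inc([.500,-.318,.25],down(68.5))
im,d,c=grab('top'); P=cloud(d,c); z=np.where(d>0,P[...,2],0)
for n,w,h in(('lidgrip',(100,235,230,400),.185),('mug',(245,292,150,212),.08),('jar',(345,390,160,210),.07),('mill',(425,470,150,200),.1),('lidtop',(100,235,230,400),.16)):
    q=P[win(z>h,*w)]; print(n,q.min(0).round(3),q.max(0).round(3),np.median(q,0).round(3))
g=win(z>.185,100,235,230,400); rect(g,c,.2,'grip',10)
rect(win((z>.15)&(z<.185),100,235,230,400)|g,c,.166,'lid',500)
# green lid edges
E
```

```text
t [ 31.   -11.95   0.22] a [ -0.1  -0.  -42.5] rows>= 6.0
lidgrip [0.464 0.247 0.186] [0.484 0.283 0.21 ] [0.474 0.264 0.204]
mug [0.709 0.096 0.08 ] [0.797 0.175 0.098] [0.755 0.139 0.091]
jar [ 0.717 -0.107  0.071] [ 0.777 -0.048  0.092] [ 0.744 -0.077  0.086]
mill [ 0.738 -0.267  0.101] [ 0.782 -0.223  0.133] [ 0.757 -0.241  0.114]
lidtop [0.343 0.228 0.161] [0.602 0.399 0.21 ] [0.468 0.31  0.171]
grip c 474 265 size 38 19 ang 88.6
lid c 472 311 size 258 169 ang 2.6
```

Emit:
{"name": "move_arm", "arguments": {"increments": [{"tx": 31,"ty": -12,"tz": 0,"az": -42.5},{"tx": 31,"ty": -12,"tz": 0,"az": -42.5},{"tx": 31,"ty": -12,"tz": 0,"az": -42.5},{"tx": 31,"ty": -12,"tz": 0,"az": -42.5},{"tx": 31,"ty": -12,"tz": 0,"az": -42.5},{"tx": 31,"ty": -12,"tz": 0,"az": -42.5},{"tx": 31,"ty": -12,"tz": 0,"az": -42.5},{"tx": 31,"ty": -12,"tz": 0,"az": -42.5}], "hand": -1}}

```text
validation failed for argument at $.in...
```

```bash
python3 - <<'E'
from m import *
im,d,c=grab('wrist','w1'); P=cloud(d,c); z=np.where(d>0,P[...,2],0)
print(tool()[:3,3].round(4))
V=im.max(2); m=(V<60)&(z>.08)&(z<.13); print(m.sum())
rect(m,c,.115,'bar',500)
inc([.5,-.318,.1],down(68.5))
E
```

```text
[ 0.2738 -0.5615  0.2523]
0
t [ 31.   -11.96  15.24] a [ -0.   -0.  -42.5] rows>= 6.0
```

View pics/w1.png

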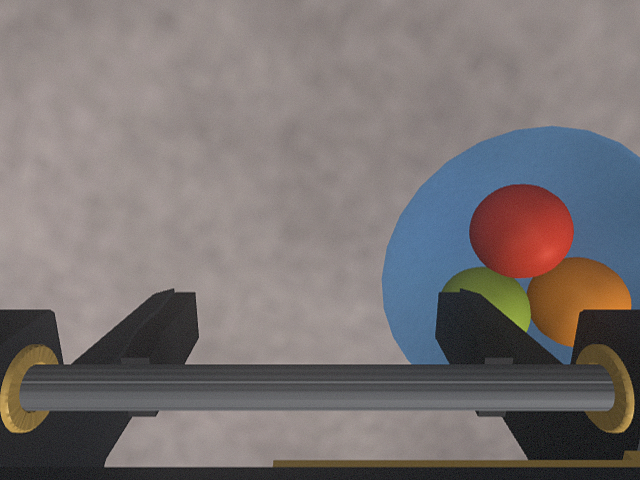

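The wrist view shows only the fingers and a fruit bowl, because the move was refused. I'll retry with all six numbers in each row.

Emit:
{"name": "move_arm", "arguments": {"increments": [{"tx": 31.0,"ty": -12.0,"tz": 0.0,"ax": 0.0,"ay": 0.0,"az": -42.5},{"tx": 31.0,"ty": -12.0,"tz": 0.0,"ax": 0.0,"ay": 0.0,"az": -42.5},{"tx": 31.0,"ty": -12.0,"tz": 0.0,"ax": 0.0,"ay": 0.0,"az": -42.5},{"tx": 31.0,"ty": -12.0,"tz": 0.0,"ax": 0.0,"ay": 0.0,"az": -42.5},{"tx": 31.0,"ty": -12.0,"tz": 0.0,"ax": 0.0,"ay": 0.0,"az": -42.5},{"tx": 31.0,"ty": -12.0,"tz": 0.0,"ax": 0.0,"ay": 0.0,"az": -42.5},{"tx": 31.0,"ty": -12.0,"tz": 0.0,"ax": 0.0,"ay": 0.0,"az": -42.5},{"tx": 31.0,"ty": -12.0,"tz": 0.0,"ax": 0.0,"ay": 0.0,"az": -42.5}], "hand": -1}}

```text
clock: 1.25
position: [0.4981, -0.3205, 0.2525]
tool_rot: [0.0, 0.828, 0.561, -0.001]
wrist_force: [-0.9, 0.2, 0.0]
gripper_width: 0.999
grasp_force: 0.0
```

```bash
python3 - <<'E'
from m import *
im,d,c=grab('wrist','w2'); P=cloud(d,c); z=np.where(d>0,P[...,2],0)
V=im.max(2); m=(V<70)&(z>.08)&(z<.125); print(m.sum())
rect(m,c,.115,'bar',500)
q=P[win((z>.03)&(z<.06),0,640,0,480)]; print('walls',q.min(0),q.max(0))
inc([.5,-.318,.1],down(68.5))
E
```

```text
5596
bar c 498 -319 size 103 23 ang 69.2
walls [ 0.39589067 -0.40207538  0.03001246] [ 0.76222193 -0.13534412  0.05992719]
t [ 0.35  0.1  15.25] a [-0.1  0.1 -0.2] rows>= 3.0
```

View pics/w2.png

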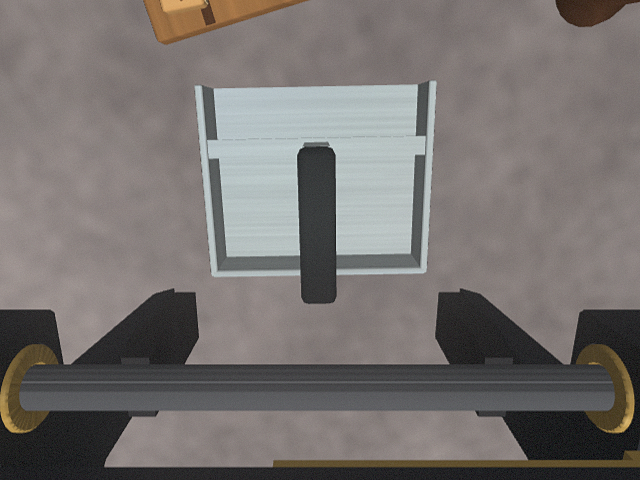

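The scoop is upright in the wrist view, with its bar centred at about (317,225) and square to the jaws. Going down to grip it.

Emit:
{"name": "move_arm", "arguments": {"increments": [{"tx": 0.1,"ty": 0.0,"tz": 5.0,"ax": 0.0,"ay": 0.0,"az": -0.5},{"tx": 0.1,"ty": 0.0,"tz": 10.0,"ax": 0.0,"ay": 0.0,"az": -0.5},{"tx": 0.1,"ty": 0.0,"tz": 14.0,"ax": 0.0,"ay": 0.0,"az": -0.5},{"tx": 0.1,"ty": 0.0,"tz": 15.2,"ax": 0.0,"ay": 0.0,"az": -0.5},{"tx": 0.1,"ty": 0.0,"tz": 15.2,"ax": 0.0,"ay": 0.0,"az": -0.5}], "hand": -1}}

```text
clock: 1.92
position: [0.4998, -0.3181, 0.1008]
tool_rot: [-0.0, 0.825, 0.566, -0.0]
wrist_force: [-0.3, 0.2, 0.6]
gripper_width: 1.005
grasp_force: 0.0
```

Emit:
{"name": "move_arm", "arguments": {"increments": [{"tx": 0.0,"ty": 0.0,"tz": 0.0,"ax": 0.0,"ay": 0.0,"az": 0.0},{"tx": 0.0,"ty": 0.0,"tz": 0.0,"ax": 0.0,"ay": 0.0,"az": 0.0},{"tx": 0.0,"ty": 0.0,"tz": 0.0,"ax": 0.0,"ay": 0.0,"az": 0.0},{"tx": 0.0,"ty": 0.0,"tz": 0.0,"ax": 0.0,"ay": 0.0,"az": 0.0},{"tx": 0.0,"ty": 0.0,"tz": 0.0,"ax": 0.0,"ay": 0.0,"az": 0.0},{"tx": 0.0,"ty": 0.0,"tz": 0.0,"ax": 0.0,"ay": 0.0,"az": 0.0},{"tx": 0.0,"ty": 0.0,"tz": 0.0,"ax": 0.0,"ay": 0.0,"az": 0.0},{"tx": 0.0,"ty": 0.0,"tz": 0.0,"ax": 0.0,"ay": 0.0,"az": 0.0}], "hand": 1, "grip_force": 40}}

```text
clock: 2.92
position: [0.5002, -0.317, 0.1007]
tool_rot: [-0.0, 0.824, 0.566, -0.0]
wrist_force: [-0.1, -0.2, -0.0]
gripper_width: 0.265
grasp_force: 40.0
```

```bash
python3 - <<'E'
from m import *
g=np.array([.4985,-.319]); b=np.radians(84.1); u=np.array([np.cos(b),np.sin(b)])
end=np.array([.528,-.036])-.130*u
for gap in(.02,.001):
    t=end-(gap+.095)*u; print(gap,t); inc([*t,tool()[2,3]],down(84.1))
E
```

```text
0.02 [ 0.50281583 -0.27970219]
t [ 3.58 -1.1   0.  ] a [ -0.    0.  -15.1] rows>= 2.0
0.001 [ 0.50476889 -0.26080284]
t [ 5.41 -1.59  0.  ] a [ -0.    0.  -15.1] rows>= 2.0
```

Emit:
{"name": "move_arm", "arguments": {"increments": [{"tx": 0.0,"ty": 0.0,"tz": -0.8,"ax": 0.0,"ay": 0.0,"az": 0.0},{"tx": 1.5,"ty": -0.5,"tz": -0.8,"ax": 0.0,"ay": 0.0,"az": -7.5},{"tx": 3.6,"ty": -1.1,"tz": -0.8,"ax": 0.0,"ay": 0.0,"az": -15.1},{"tx": 3.6,"ty": -1.1,"tz": -0.8,"ax": 0.0,"ay": 0.0,"az": -15.1},{"tx": 3.6,"ty": -1.1,"tz": -0.8,"ax": 0.0,"ay": 0.0,"az": -15.1}]}}

```text
clock: 3.55
position: [0.5029, -0.2808, 0.1088]
tool_rot: [0.0, 0.744, 0.669, -0.0]
wrist_force: [0.2, -0.2, -2.3]
gripper_width: 0.266
grasp_force: 40.0
```

```bash
python3 - <<'E'
from m import *
im,d,c=grab('top','t2'); 
cv2.imwrite('pics/t2c.png',cv2.resize(im[225:360,255:545,::-1],(800,372),interpolation=2))
im,d,c=grab('wrist','w3')
E
```

```text
(no output)
```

View pics/w3.png

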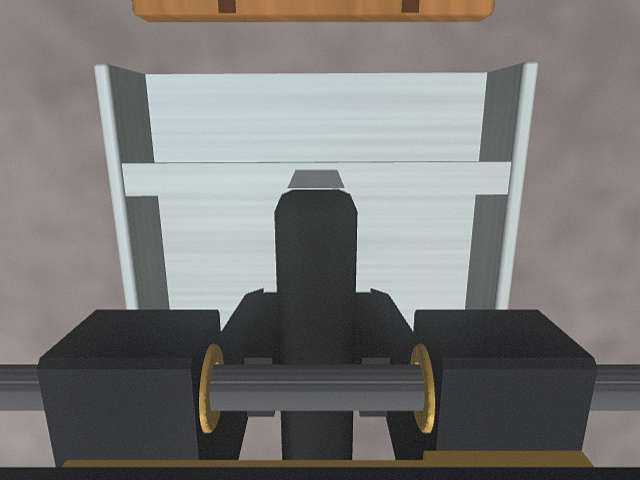

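The wrist view shows the scoop mouth edge at row 73 (columns 145–488) and the board end at row 22 (columns 133–495). They are parallel and centred, so only the gap needs computing.

```bash
python3 - <<'E'
from m import *
T=tool(); p=imaging.camera_params('wrist'); c=(T@np.array(p['T_tool_cam']),240/np.tan(np.radians(p['vfov'])/2),p['cx'],p['cy'])
im=cv2.imread('pics/w3.png')
g=im[:,:,::-1].astype(int); print([tuple(g[r,316]) for r in range(14,28)],[tuple(g[r,316]) for r in range(68,78)])
L=lambda u,v,z:(T[:3,:3].T@(ray(c,u,v,z)-T[:3,3])*1000).round(1)[:2]
print('board bottom',L(135,22,0),L(316,22,0),L(493,21.5,0),'top edge',L(133,12,.018),L(495,12,.018))
print('mouth',L(145,73,.011),L(316,73,.011),L(488,73,.011))
E
```

```text
[(np.int64(163), np.int64(114), np.int64(72)), (np.int64(151), np.int64(103), np.int64(65)), (np.int64(142), np.int64(101), np.int64(63)), (np.int64(132), np.int64(90), np.int64(55)), (np.int64(135), np.int64(96), np.int64(62)), (np.int64(130), np.int64(91), np.int64(61)), (np.int64(126), np.int64(89), np.int64(55)), (np.int64(130), np.int64(95), np.int64(66)), (np.int64(141), np.int64(128), np.int64(122)), (np.int64(142), np.int64(135), np.int64(133)), (np.int64(140), np.int64(133), np.int64(130)), (np.int64(141), np.int64(131), np.int64(128)), (np.int64(141), np.int64(133), np.int64(128)), (np.int64(138), np.int64(127), np.int64(126))] [(np.int64(136), np.int64(131), np.int64(124)), (np.int64(141), np.int64(130), np.int64(129)), (np.int64(143), np.int64(134), np.int64(131)), (np.int64(139), np.int64(130), np.int64(125)), (np.int64(133), np.int64(122), np.int64(117)), (np.int64(170), np.int64(174), np.int64(176)), (np.int64(193), np.int64(205), np.int64(209)), (np.int64(190), np.int64(204), np.int64(207)), (np.int64(192), np.int64(205), np.int64(210)), (np.int64(193), np.int64(208), np.int64(209))]
board bottom [116.8 -92.5] [116.8  -1. ] [117.1  88.5] top edge [117.5 -86.1] [117.5  82.3]
mouth [ 91.6 -86. ] [91.6 -1. ] [91.6 84.5]
```

Emit:
{"name": "move_arm", "arguments": {"increments": [{"tx": 1.5,"ty": -0.1,"tz": 0.5,"ax": 0.0,"ay": 0.0,"az": 0.0},{"tx": 2.3,"ty": -0.1,"tz": 0.7,"ax": 0.0,"ay": 0.0,"az": 0.0},{"tx": 2.5,"ty": -0.1,"tz": 0.8,"ax": 0.0,"ay": 0.0,"az": 0.0},{"tx": 2.6,"ty": -0.1,"tz": 0.8,"ax": 0.0,"ay": 0.0,"az": 0.0},{"tx": 2.6,"ty": -0.1,"tz": 0.8,"ax": 0.0,"ay": 0.0,"az": 0.0}]}}

```text
clock: 4.28
position: [0.5041, -0.2558, 0.1013]
tool_rot: [0.001, 0.743, 0.669, -0.002]
wrist_force: [-2.3, -5.4, 2.6]
gripper_width: 0.264
grasp_force: 40.0
```

Emit:
{"name": "move_arm", "arguments": {"increments": [{"tx": 0.0,"ty": 0.0,"tz": 0.0,"ax": 0.0,"ay": 0.0,"az": 0.0},{"tx": 0.0,"ty": 0.0,"tz": 0.0,"ax": 0.0,"ay": 0.0,"az": 0.0},{"tx": 0.0,"ty": 0.0,"tz": 0.0,"ax": 0.0,"ay": 0.0,"az": 0.0},{"tx": 0.0,"ty": 0.0,"tz": 0.0,"ax": 0.0,"ay": 0.0,"az": 0.0}], "hand": -1}}

```text
clock: 4.78
position: [0.5049, -0.2532, 0.1007]
tool_rot: [-0.0, 0.742, 0.67, 0.0]
wrist_force: [-0.1, -0.0, -0.9]
gripper_width: 0.697
grasp_force: 0.0
```

Emit:
{"name": "move_arm", "arguments": {"increments": [{"tx": 0.0,"ty": 0.0,"tz": -5.0,"ax": 0.0,"ay": 0.0,"az": 0.0},{"tx": 0.0,"ty": 0.0,"tz": -10.0,"ax": 0.0,"ay": 0.0,"az": 0.0},{"tx": 0.0,"ty": 0.0,"tz": -14.0,"ax": 0.0,"ay": 0.0,"az": 0.0},{"tx": 0.0,"ty": 0.0,"tz": -14.0,"ax": 0.0,"ay": 0.0,"az": 0.0}]}}

```text
clock: 5.28
position: [0.5066, -0.2539, 0.2438]
tool_rot: [0.003, 0.743, 0.67, 0.002]
wrist_force: [-0.4, -0.5, -1.0]
gripper_width: 0.998
grasp_force: 0.0
```

```bash
python3 - <<'E'
from m import *
im,d,c=grab('wrist','w4')
im,d,c=grab('top','t4'); V=im.max(2)
rect(win((V<60),300,318,255,325),c,.048,'sqhead'); rect(win((V<70),265,293,275,300),c,.026,'sqhandle')
T=tool(); print(T[:3,3])
inc([.527,.02,.24],down(84.1))
E
```

```text
sqhead c 522 53 size 17 115 ang 84.1
sqhandle c 529 112 size 35 22 ang 83.8
[ 0.50436201 -0.25354801  0.24051975]
t [27.44 -0.56  0.05] a [-0.  0.  0.] rows>= 5.0
```

View pics/w4.png

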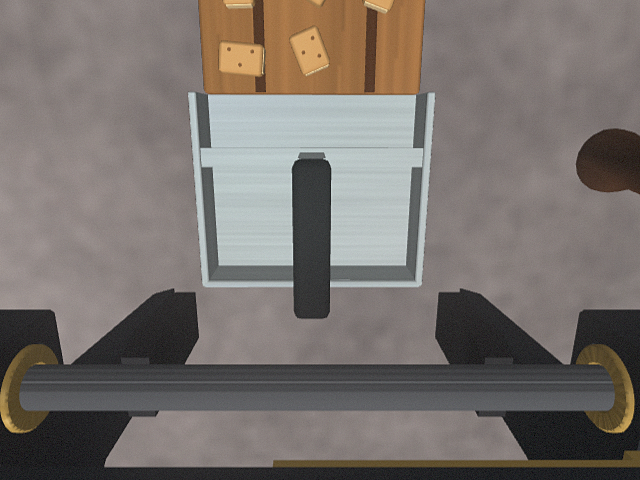

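The scoop mouth is flush and centred on the board end (row 94), and the squeegee hasn't moved. Next I'll measure the pieces in board coordinates and go over to the squeegee.

Emit:
{"name": "move_arm", "arguments": {"increments": [{"tx": 27.0,"ty": -0.6,"tz": 0.0,"ax": 0.0,"ay": 0.0,"az": 0.0},{"tx": 27.0,"ty": -0.6,"tz": 0.0,"ax": 0.0,"ay": 0.0,"az": 0.0},{"tx": 27.0,"ty": -0.6,"tz": 0.0,"ax": 0.0,"ay": 0.0,"az": 0.0},{"tx": 27.0,"ty": -0.6,"tz": 0.0,"ax": 0.0,"ay": 0.0,"az": 0.0},{"tx": 27.0,"ty": -0.6,"tz": 0.0,"ax": 0.0,"ay": 0.0,"az": 0.0},{"tx": 27.0,"ty": -0.6,"tz": 0.0,"ax": 0.0,"ay": 0.0,"az": 0.0},{"tx": 27.0,"ty": -0.6,"tz": 0.0,"ax": 0.0,"ay": 0.0,"az": 0.0}]}}

```text
clock: 6.25
position: [0.5258, 0.0136, 0.2397]
tool_rot: [-0.0, 0.743, 0.669, -0.001]
wrist_force: [0.3, -1.3, 0.4]
gripper_width: 0.998
grasp_force: 0.0
```

```bash
cat > bits.py <<'E'
from m import *
B=down(0)*0; b=np.radians(-5.9); BX=np.array([np.cos(b),np.sin(b)]); BY=np.array([-np.sin(b),np.cos(b)]); BC=np.array([.528,-.036])
def bb(p): q=np.array(p[:2])-BC; return (np.array([q@BX,q@BY])*1000).round(0)
def bits(im,c,w,z=.032):
    h=cv2.cvtColor(im,cv2.COLOR_RGB2HSV).astype(int); m=win((h[...,0]>8)&(h[...,0]<25)&(h[...,2]>195)&(h[...,1]>70),*w)
    for k in cv2.findContours(m.astype(np.uint8),0,1)[0]:
        if cv2.contourArea(k)<25: continue
        P=np.array([bb(ray(c,u,v,z)) for u,v in k[:,0]]); print('bit',P.mean(0).round(),'x',P[:,0].min(),P[:,0].max(),'y',P[:,1].min(),P[:,1].max())
if __name__=='__main__':
    im=cv2.imread('pics/t4.png')[:,:,::-1].copy(); p=imaging.camera_params('top'); c=(np.array(p['world_from_camera']),240/np.tan(np.radians(p['vfov'])/2),p['cx'],p['cy'])
    bits(im,c,(325,540,235,350))
    iw,d,cw=grab('wrist','w5'); P=cloud(d,cw); z=np.where(d>0,P[...,2],0); V=iw.max(2); print(tool()[:3,3])
    rect((V<75)&(z>.03)&(z<.06),cw,.046,'sq dark',100)
E
python3 bits.py
```

```text
bit [-54. -56.] x -64.0 -44.0 y -70.0 -42.0
bit [ -53. -107.] x -68.0 -38.0 y -116.0 -97.0
bit [  -2. -102.] x -14.0 10.0 y -115.0 -88.0
bit [ -3. -55.] x -19.0 14.0 y -69.0 -40.0
bit [  2. -11.] x -13.0 18.0 y -26.0 5.0
bit [ 52. -58.] x 39.0 63.0 y -72.0 -43.0
[0.52599586 0.01332938 0.23992594]
sq dark c 520 54 size 15 120 ang 84.0
sq dark c 527 110 size 37 23 ang 83.0
```

View pics/w5.png

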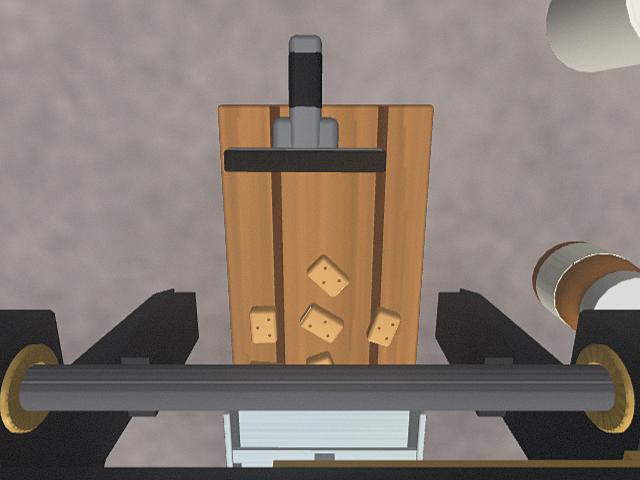

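The squeegee head is at (520,54) mm, 17 mm off the board's centre line. The pieces lie in three columns at -54, 0 and +52 mm, so I'll push in two strokes, and grip the squeegee first.

```bash
python3 - <<'E'
from h import *
inc([.525,.098,.10],down(84.)); inc([.525,.098,.037],down(84.))
E
```

```text
t [ 8.43 -0.97 13.98] a [-0.1  0.1 -0.1] rows>= 3.0
t [ 8.44 -0.96 20.28] a [-0.1  0.1 -0.1] rows>= 4.0
```

Emit:
{"name": "move_arm", "arguments": {"increments": [{"tx": 4.0,"ty": -0.9,"tz": 4.0,"ax": 0.0,"ay": 0.0,"az": 0.0},{"tx": 8.4,"ty": -0.9,"tz": 8.0,"ax": 0.0,"ay": 0.0,"az": 0.0},{"tx": 8.4,"ty": -0.9,"tz": 13.0,"ax": 0.0,"ay": 0.0,"az": 0.0},{"tx": 8.4,"ty": -0.9,"tz": 17.0,"ax": 0.0,"ay": 0.0,"az": 0.0},{"tx": 8.4,"ty": -0.9,"tz": 19.5,"ax": 0.0,"ay": 0.0,"az": 0.0},{"tx": 8.4,"ty": -0.9,"tz": 20.2,"ax": 0.0,"ay": 0.0,"az": 0.0},{"tx": 8.4,"ty": -0.9,"tz": 20.2,"ax": 0.0,"ay": 0.0,"az": 0.0}]}}

```text
clock: 7.18
position: [0.5264, 0.0991, 0.0388]
tool_rot: [0.0, 0.743, 0.669, -0.0]
wrist_force: [-0.2, -0.7, -0.6]
gripper_width: 1.003
grasp_force: 0.0
```

Emit:
{"name": "move_arm", "arguments": {"increments": [{"tx": 0.0,"ty": 0.0,"tz": 0.0,"ax": 0.0,"ay": 0.0,"az": 0.0},{"tx": 0.0,"ty": 0.0,"tz": 0.0,"ax": 0.0,"ay": 0.0,"az": 0.0},{"tx": 0.0,"ty": 0.0,"tz": 0.0,"ax": 0.0,"ay": 0.0,"az": 0.0},{"tx": 0.0,"ty": 0.0,"tz": 0.0,"ax": 0.0,"ay": 0.0,"az": 0.0},{"tx": 0.0,"ty": 0.0,"tz": 0.0,"ax": 0.0,"ay": 0.0,"az": 0.0},{"tx": 0.0,"ty": 0.0,"tz": 0.0,"ax": 0.0,"ay": 0.0,"az": 0.0},{"tx": 0.0,"ty": 0.0,"tz": 0.0,"ax": 0.0,"ay": 0.0,"az": 0.0},{"tx": 0.0,"ty": 0.0,"tz": 0.0,"ax": 0.0,"ay": 0.0,"az": 0.0}], "hand": 1, "grip_force": 40}}

```text
clock: 8.18
position: [0.5261, 0.1001, 0.0387]
tool_rot: [0.0, 0.743, 0.67, -0.0]
wrist_force: [-1.1, -0.1, 0.5]
gripper_width: 0.268
grasp_force: 40.0
```

```bash
python3 - <<'E'
from bits import *
im,d,c=grab('top'); bits(im,c,(325,540,235,350)); V=im.max(2)
rect(win((V<60),300,318,255,325),c,.048,'sqhead'); print(tool().round(3))
print('tcp board',bb(tool()[:2,3]))
E
```

```text
bit [-54. -56.] x -64.0 -43.0 y -70.0 -41.0
bit [ -53. -107.] x -68.0 -38.0 y -117.0 -97.0
bit [  -2. -102.] x -14.0 10.0 y -117.0 -88.0
bit [ -3. -55.] x -19.0 14.0 y -69.0 -40.0
bit [  2. -11.] x -13.0 18.0 y -26.0 5.0
bit [ 51. -58.] x 38.0 63.0 y -72.0 -43.0
sqhead c 569 58 size 59 30 ang 17.8
[[ 0.103  0.995 -0.     0.526]
 [ 0.995 -0.103 -0.     0.1  ]
 [-0.    -0.    -1.     0.039]
 [ 0.     0.     0.     1.   ]]
tcp board [-16. 135.]
```

Emit:
{"name": "move_arm", "arguments": {"increments": [{"tx": -1.5,"ty": -0.4,"tz": 0.0,"ax": 0.0,"ay": 0.0,"az": 0.0},{"tx": -3.0,"ty": -0.8,"tz": 0.0,"ax": 0.0,"ay": 0.0,"az": 0.0},{"tx": -4.5,"ty": -0.8,"tz": 0.0,"ax": 0.0,"ay": 0.0,"az": 0.0},{"tx": -6.0,"ty": -0.8,"tz": 0.0,"ax": 0.0,"ay": 0.0,"az": 0.0},{"tx": -7.2,"ty": -0.8,"tz": 0.0,"ax": 0.0,"ay": 0.0,"az": 0.0},{"tx": -8.4,"ty": -0.8,"tz": 0.0,"ax": 0.0,"ay": 0.0,"az": 0.0},{"tx": -9.6,"ty": -0.8,"tz": 0.0,"ax": 0.0,"ay": 0.0,"az": 0.0},{"tx": -10.8,"ty": -0.8,"tz": 0.0,"ax": 0.0,"ay": 0.0,"az": 0.0},{"tx": -12.0,"ty": -0.8,"tz": 0.0,"ax": 0.0,"ay": 0.0,"az": 0.0},{"tx": -13.2,"ty": -0.8,"tz": 0.0,"ax": 0.0,"ay": 0.0,"az": 0.0},{"tx": -14.4,"ty": -0.8,"tz": 0.0,"ax": 0.0,"ay": 0.0,"az": 0.0},{"tx": -15.4,"ty": -0.8,"tz": 0.0,"ax": 0.0,"ay": 0.0,"az": 0.0},{"tx": -16.4,"ty": -0.8,"tz": 0.0,"ax": 0.0,"ay": 0.0,"az": 0.0},{"tx": -17.4,"ty": -0.8,"tz": 0.0,"ax": 0.0,"ay": 0.0,"az": 0.0},{"tx": -17.4,"ty": -0.8,"tz": 0.0,"ax": 0.0,"ay": 0.0,"az": 0.0}]}}

```text
clock: 10.1
position: [0.504, -0.0678, 0.0409]
tool_rot: [0.001, 0.741, 0.671, 0.006]
wrist_force: [2.0, 7.8, 18.9]
gripper_width: 0.268
grasp_force: 40.0
```

```bash
python3 - <<'E'
from bits import *
im,d,c=grab('scene','s6'); cv2.imwrite('pics/s6c.png',cv2.resize(im[180:380,80:400,::-1],(800,500),interpolation=2))
print('tcp board',bb(tool()[:2,3]))
E
```

```text
tcp board [-21. -34.]
```

View pics/s6c.png

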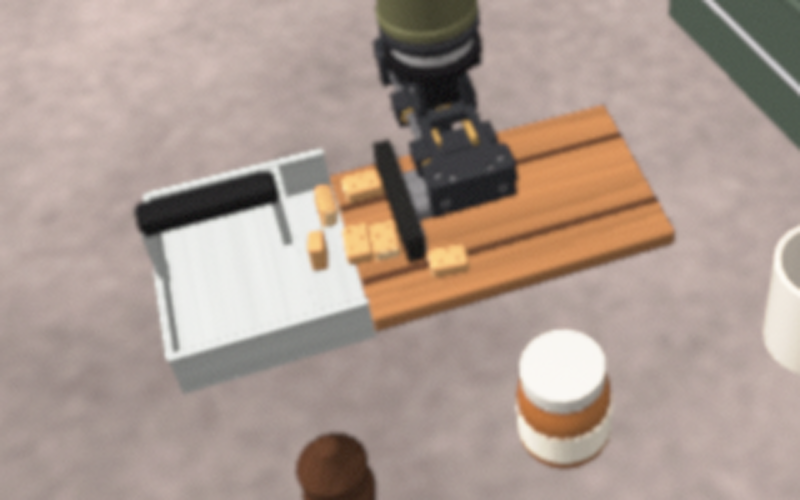

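The scene view shows two pieces already over the mouth edge, three still in front of the head, and the outer one untouched for the second stroke. The head is pressing down at 19 N, so I'll ease up slightly and continue.

Emit:
{"name": "move_arm", "arguments": {"increments": [{"tx": -0.8,"ty": 0.1,"tz": -0.2,"ax": 0.0,"ay": 0.0,"az": 0.0},{"tx": -1.6,"ty": 0.2,"tz": -0.2,"ax": 0.0,"ay": 0.0,"az": 0.0},{"tx": -2.4,"ty": 0.3,"tz": -0.2,"ax": 0.0,"ay": 0.0,"az": 0.0},{"tx": -3.2,"ty": 0.4,"tz": -0.2,"ax": 0.0,"ay": 0.0,"az": 0.0},{"tx": -4.0,"ty": 0.5,"tz": -0.2,"ax": 0.0,"ay": 0.0,"az": 0.0},{"tx": -4.8,"ty": 0.5,"tz": -0.2,"ax": 0.0,"ay": 0.0,"az": 0.0},{"tx": -5.4,"ty": 0.5,"tz": -0.2,"ax": 0.0,"ay": 0.0,"az": 0.0},{"tx": -6.0,"ty": 0.5,"tz": -0.2,"ax": 0.0,"ay": 0.0,"az": 0.0},{"tx": -6.0,"ty": 0.5,"tz": -0.2,"ax": 0.0,"ay": 0.0,"az": 0.0}]}}

```text
clock: 11.28
position: [0.4994, -0.1326, 0.041]
tool_rot: [0.0, 0.743, 0.669, 0.001]
wrist_force: [1.0, 3.4, 7.3]
gripper_width: 0.269
grasp_force: 40.0
```

```bash
python3 - <<'E'
from bits import *
im,d,c=grab('scene','s7'); cv2.imwrite('pics/s7c.png',cv2.resize(im[200:360,80:336,::-1],(640,400),interpolation=2))
print('tcp board',bb(tool()[:2,3]))
E
```

```text
tcp board [-19. -99.]
```

View pics/s7c.png

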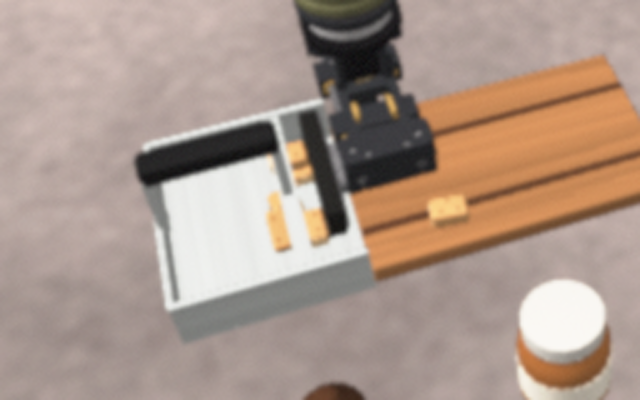

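Five pieces are in the scoop and one is left on the board's far side. For the second stroke I'll lift over it, shift by +41 mm, lower behind it and push.

Emit:
{"name": "move_arm", "arguments": {"increments": [{"tx": 0.5,"ty": 0.0,"tz": -2.0,"ax": 0.0,"ay": 0.0,"az": 0.0},{"tx": 2.0,"ty": 0.0,"tz": -4.5,"ax": 0.0,"ay": 0.0,"az": 0.0},{"tx": 5.0,"ty": 1.0,"tz": -4.5,"ax": 0.0,"ay": 0.0,"az": 0.0},{"tx": 9.0,"ty": 3.0,"tz": -4.5,"ax": 0.0,"ay": 0.0,"az": 0.0},{"tx": 12.6,"ty": 4.1,"tz": -4.5,"ax": 0.0,"ay": 0.0,"az": 0.0},{"tx": 12.6,"ty": 4.1,"tz": -4.5,"ax": 0.0,"ay": 0.0,"az": 0.0},{"tx": 12.6,"ty": 4.1,"tz": -2.5,"ax": 0.0,"ay": 0.0,"az": 0.0},{"tx": 12.6,"ty": 4.1,"tz": -0.8,"ax": 0.0,"ay": 0.0,"az": 0.0},{"tx": 12.6,"ty": 4.1,"tz": 0.0,"ax": 0.0,"ay": 0.0,"az": 0.0},{"tx": 12.6,"ty": 4.1,"tz": 0.0,"ax": 0.0,"ay": 0.0,"az": 0.0}]}}

```text
clock: 12.58
position: [0.5519, -0.0128, 0.0406]
tool_rot: [0.0, 0.743, 0.669, -0.001]
wrist_force: [-0.5, -1.4, 1.3]
gripper_width: 0.271
grasp_force: 40.0
```

Emit:
{"name": "move_arm", "arguments": {"increments": [{"tx": -1.0,"ty": 0.0,"tz": 0.0,"ax": 0.0,"ay": 0.0,"az": 0.0},{"tx": -2.0,"ty": 0.0,"tz": 0.0,"ax": 0.0,"ay": 0.0,"az": 0.0},{"tx": -3.0,"ty": 0.0,"tz": 0.0,"ax": 0.0,"ay": 0.0,"az": 0.0},{"tx": -4.2,"ty": 0.0,"tz": 0.0,"ax": 0.0,"ay": 0.0,"az": 0.0},{"tx": -5.4,"ty": 0.0,"tz": 0.0,"ax": 0.0,"ay": 0.0,"az": 0.0},{"tx": -6.6,"ty": 0.0,"tz": 0.0,"ax": 0.0,"ay": 0.0,"az": 0.0},{"tx": -7.8,"ty": 0.0,"tz": 0.0,"ax": 0.0,"ay": 0.0,"az": 0.0},{"tx": -9.0,"ty": 0.0,"tz": 0.0,"ax": 0.0,"ay": 0.0,"az": 0.0},{"tx": -10.0,"ty": 0.0,"tz": 0.0,"ax": 0.0,"ay": 0.0,"az": 0.0},{"tx": -11.0,"ty": 0.0,"tz": 0.0,"ax": 0.0,"ay": 0.0,"az": 0.0},{"tx": -12.0,"ty": -0.2,"tz": 0.0,"ax": 0.0,"ay": 0.0,"az": 0.0},{"tx": -12.8,"ty": -0.3,"tz": 0.0,"ax": 0.0,"ay": 0.0,"az": 0.0},{"tx": -12.8,"ty": -0.3,"tz": 0.0,"ax": 0.0,"ay": 0.0,"az": 0.0}]}}

```text
clock: 14.2
position: [0.5362, -0.1396, 0.0406]
tool_rot: [0.0, 0.743, 0.669, -0.001]
wrist_force: [-0.2, -0.3, -0.9]
gripper_width: 0.265
grasp_force: 40.0
```

```bash
python3 - <<'E'
from bits import *
im,d,c=grab('scene','s8'); bits(im,c,(90,330,200,360),.017)
print('tcp board',bb(tool()[:2,3]))
inc([.526,.098,.1],down(84.1)); inc([.526,.098,.0395],down(84.1))
E
```

```text
bit [  27. -166.] x 2.0 55.0 y -171.0 -160.0
bit [   5. -193.] x -27.0 33.0 y -200.0 -187.0
bit [ 63. -23.] x 47.0 80.0 y -131.0 94.0
bit [ -53. -209.] x -65.0 -42.0 y -224.0 -194.0
bit [ -51. -165.] x -68.0 -34.0 y -171.0 -158.0
bit [ 3. 22.] x -38.0 34.0 y -53.0 128.0
bit [-69.  33.] x -88.0 -51.0 y -62.0 128.0
tcp board [  19. -101.]
t [23.43 -3.49 -5.94] a [-0.  0. -0.] rows>= 4.0
t [23.44 -3.49  0.11] a [-0.  0. -0.] rows>= 4.0
```

Emit:
{"name": "move_arm", "arguments": {"increments": [{"tx": 0.5,"ty": 0.0,"tz": -2.0,"ax": 0.0,"ay": 0.0,"az": 0.0},{"tx": 2.0,"ty": 0.0,"tz": -5.0,"ax": 0.0,"ay": 0.0,"az": 0.0},{"tx": 6.0,"ty": -1.0,"tz": -5.0,"ax": 0.0,"ay": 0.0,"az": 0.0},{"tx": 12.0,"ty": -2.0,"tz": -5.0,"ax": 0.0,"ay": 0.0,"az": 0.0},{"tx": 17.0,"ty": -2.2,"tz": -5.0,"ax": 0.0,"ay": 0.0,"az": 0.0},{"tx": 20.0,"ty": -2.2,"tz": -4.0,"ax": 0.0,"ay": 0.0,"az": 0.0},{"tx": 20.0,"ty": -2.2,"tz": -2.0,"ax": 0.0,"ay": 0.0,"az": 0.0},{"tx": 20.0,"ty": -2.2,"tz": -0.7,"ax": 0.0,"ay": 0.0,"az": 0.0},{"tx": 20.0,"ty": -2.2,"tz": 0.1,"ax": 0.0,"ay": 0.0,"az": 0.0},{"tx": 20.0,"ty": -2.2,"tz": 0.1,"ax": 0.0,"ay": 0.0,"az": 0.0}]}}

```text
clock: 15.5
position: [0.5351, 0.0626, 0.04]
tool_rot: [0.0, 0.743, 0.67, -0.0]
wrist_force: [-0.7, 0.4, 1.7]
gripper_width: 0.267
grasp_force: 40.0
```

Emit:
{"name": "move_arm", "arguments": {"increments": [{"tx": 0.0,"ty": 0.0,"tz": 0.0,"ax": 0.0,"ay": 0.0,"az": 0.0},{"tx": 0.0,"ty": 0.0,"tz": 0.0,"ax": 0.0,"ay": 0.0,"az": 0.0},{"tx": 0.0,"ty": 0.0,"tz": 0.0,"ax": 0.0,"ay": 0.0,"az": 0.0},{"tx": 0.0,"ty": 0.0,"tz": 0.0,"ax": 0.0,"ay": 0.0,"az": 0.0}], "hand": -1}}

```text
clock: 16.0
position: [0.5355, 0.0629, 0.0397]
tool_rot: [0.0, 0.743, 0.67, 0.0]
wrist_force: [0.3, -0.4, 0.0]
gripper_width: 0.699
grasp_force: 0.0
```

Emit:
{"name": "move_arm", "arguments": {"increments": [{"tx": 0.0,"ty": 0.0,"tz": -4.0,"ax": 0.0,"ay": 0.0,"az": 0.0},{"tx": 0.0,"ty": 0.0,"tz": -10.0,"ax": 0.0,"ay": 0.0,"az": 0.0},{"tx": 0.0,"ty": 0.0,"tz": -16.0,"ax": 0.0,"ay": 0.0,"az": 0.0},{"tx": 0.0,"ty": 0.0,"tz": -22.0,"ax": 0.0,"ay": 0.0,"az": 0.0},{"tx": 0.0,"ty": 0.0,"tz": -26.0,"ax": 0.0,"ay": 0.0,"az": 0.0},{"tx": 4.0,"ty": -4.0,"tz": -28.0,"ax": 0.0,"ay": 0.0,"az": 0.0},{"tx": 4.0,"ty": -4.0,"tz": -28.0,"ax": 0.0,"ay": 0.0,"az": 0.0},{"tx": 4.0,"ty": -4.0,"tz": -28.0,"ax": 0.0,"ay": 0.0,"az": 0.0}]}}

```text
clock: 17.0
position: [0.4996, 0.1063, 0.3196]
tool_rot: [0.0, 0.742, 0.67, -0.0]
wrist_force: [0.1, -0.4, 0.2]
gripper_width: 1.001
grasp_force: 0.0
```

```bash
python3 - <<'E'
from m import *
print(tool().round(3))
im,d,c=grab('wrist','w9'); P=cloud(d,c); z=np.where(d>0,P[...,2],0)
rect((z>.19)&(z<.215)&(P[...,1]>.2)&(P[...,1]<.35),c,.2,'grip',50); rect((z>.155)&(z<.19)&(P[...,1]>.15),c,.166,'lid',500)
a=im; b,_,_=grab('scene'); cv2.imwrite('pics/m9.png',np.hstack([cv2.resize(a,(400,300)),cv2.resize(b[180:380,80:347],(400,300))])[:,:,::-1])
E
```

```text
[[ 0.103  0.995 -0.     0.5  ]
 [ 0.995 -0.103 -0.001  0.106]
 [-0.001  0.    -1.     0.32 ]
 [ 0.     0.     0.     1.   ]]
lid c 450 234 size 31 218 ang 84.1
```

View pics/m9.png

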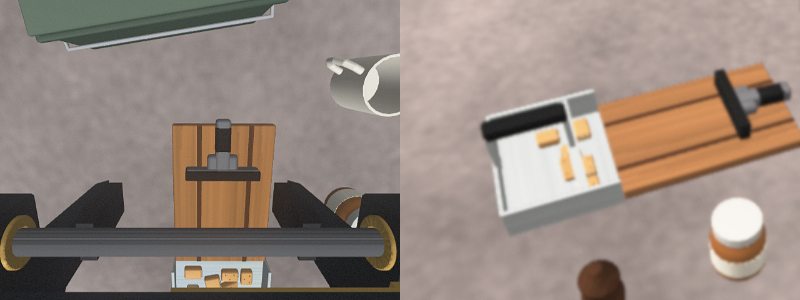

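The board is clear, the squeegee lies flat on it, and the pieces are in the scoop. Now the lid: moving closer to measure its grip.

```bash
python3 - <<'E'
from h import *
inc([.474,.19,.36],down(90))
E
```

```text
t [ 8.11 -3.46 -4.11] a [-0.1  0.1 -6. ] rows>= 2.0
```

Emit:
{"name": "move_arm", "arguments": {"increments": [{"tx": 4.0,"ty": -2.0,"tz": -4.0,"ax": 0.0,"ay": 0.0,"az": -6.0},{"tx": 8.0,"ty": -3.5,"tz": -4.0,"ax": 0.0,"ay": 0.0,"az": -6.0},{"tx": 8.0,"ty": -3.5,"tz": -4.0,"ax": 0.0,"ay": 0.0,"az": -6.0},{"tx": 8.0,"ty": -3.5,"tz": -4.0,"ax": 0.0,"ay": 0.0,"az": -6.0}]}}

```text
clock: 17.6
position: [0.4736, 0.1885, 0.3588]
tool_rot: [0.0, 0.707, 0.707, -0.001]
wrist_force: [0.5, -0.4, -1.1]
gripper_width: 0.996
grasp_force: 0.0
```

```bash
python3 - <<'E'
from m import *
print(tool().round(3))
im,d,c=grab('wrist','w10'); P=cloud(d,c); z=np.where(d>0,P[...,2],0)
rect((z>.187)&(z<.215)&(P[...,1]>.2)&(P[...,1]<.35),c,.2,'grip',50); rect((z>.155)&(z<.187)&(P[...,1]>.15),c,.166,'lid',500)
q=P[(z>.197)&(z<.215)]; print(np.median(q,0), np.median(P[(z>.155)&(z<.18),2]))
E
```

```text
[[ 0.     1.    -0.001  0.474]
 [ 1.    -0.    -0.002  0.188]
 [-0.002 -0.001 -1.     0.359]
 [ 0.     0.     0.     1.   ]]
grip c 472 268 size 20 36 ang 2.8
lid c 472 286 size 257 108 ang 2.0
[0.47169154 0.26825212 0.20406995] 0.17120398645283413
```

View pics/w10.png

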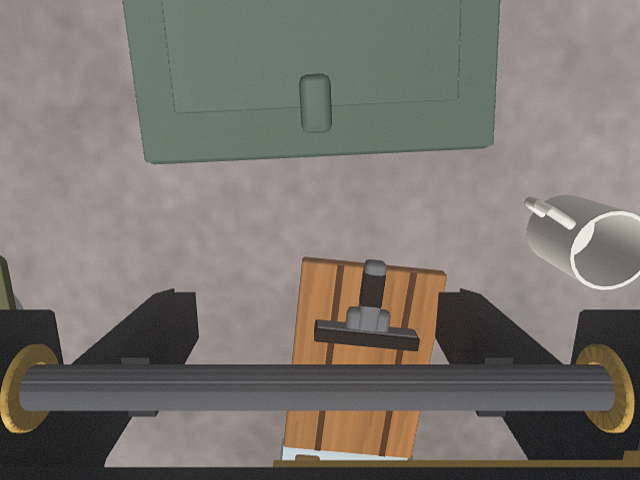

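The lid grip is at (472,268), pixel (315,103), with caddy yaw +2.5°, which puts the hinge at about (467,388,160). I'll pinch the grip, then raise it along an arc.

```bash
cat > arc.py <<'E'
from h import *
cy=np.array([-np.sin(np.radians(2.5)),np.cos(np.radians(2.5)),0]); cx=np.array([cy[1],-cy[0],0]); ez=np.array([0,0,1.]); HG=np.array([.4668,.388,.160])
def cad(y,z,phi,x=0): # grasp point at caddy-hinge-relative (y,z), tilt phi -> TCP pose
    p=np.radians(phi); tz=-np.sin(p)*cy-np.cos(p)*ez; tx=np.cos(p)*cy-np.sin(p)*ez
    return HG+x*cx+y*cy+z*ez+.005*tz, np.stack([tx,cx,tz],1)
def lid(th,phi,o=0):
    t=np.radians(th); return cad(-.12*np.cos(t)+.03*np.sin(t),.12*np.sin(t)+.03*np.cos(t),phi)
def M(pR): T=np.eye(4); T[:3,:3]=pR[1]; T[:3,3]=pR[0]; return T
E
python3 - <<'E'
from arc import *
inc([.472,.268,.36],down(92.5)); inc([.472,.268,.185],down(92.5)); print(lid(0,0))
T0=M(lid(0,0))
for th in range(0,81,8): inc(*lid(th,th/3),T0)
E
```

```text
t [ 7.99 -0.18 -0.13] a [-0.1  0.1 -2.6] rows>= 2.0
t [ 8.02 -0.15 17.37] a [-0.1  0.1 -2.6] rows>= 4.0
(array([0.47203433, 0.26811421, 0.185     ]), array([[-0.04361939,  0.99904822,  0.        ],
       [ 0.99904822,  0.04361939, -0.        ],
       [ 0.        ,  0.        , -1.        ]]))
t [0. 0. 0.] a [0. 0. 0.] rows>= 0.0
t [ 0.51 -0.   -1.64] a [ 0.  -2.7 -0. ] rows>= 1.0
t [ 1.25  0.   -3.19] a [ 0.  -5.3 -0. ] rows>= 1.0
t [ 2.19  0.   -4.63] a [-0. -8.  0.] rows>= 1.0
t [ 3.32 -0.   -5.91] a [  0.  -10.7  -0. ] rows>= 2.0
t [ 4.62  0.   -7.03] a [  0.  -13.3   0. ] rows>= 2.0
t [ 6.06  0.   -7.94] a [  0. -16.   0.] rows>= 2.0
t [ 7.62  0.   -8.65] a [ -0.  -18.7   0. ] rows>= 2.0
t [ 9.25  0.   -9.13] a [ -0.  -21.3  -0. ] rows>= 3.0
t [10.94  0.   -9.38] a [  0. -24.   0.] rows>= 3.0
t [12.65  0.   -9.39] a [ -0.  -26.7   0. ] rows>= 3.0
```

Emit:
{"name": "move_arm", "arguments": {"increments": [{"tx": 5.0,"ty": -0.2,"tz": 0.0,"ax": 0.0,"ay": 0.0,"az": -2.6},{"tx": 8.0,"ty": -0.2,"tz": 3.0,"ax": 0.0,"ay": 0.0,"az": -2.6},{"tx": 8.0,"ty": -0.2,"tz": 8.0,"ax": 0.0,"ay": 0.0,"az": -2.6},{"tx": 8.0,"ty": -0.2,"tz": 13.0,"ax": 0.0,"ay": 0.0,"az": -2.6},{"tx": 8.0,"ty": -0.2,"tz": 16.0,"ax": 0.0,"ay": 0.0,"az": -2.6},{"tx": 8.0,"ty": -0.2,"tz": 17.2,"ax": 0.0,"ay": 0.0,"az": -2.6},{"tx": 8.0,"ty": -0.2,"tz": 17.2,"ax": 0.0,"ay": 0.0,"az": -2.6}]}}

```text
clock: 18.52
position: [0.4714, 0.2692, 0.1874]
tool_rot: [0.0, 0.691, 0.723, -0.001]
wrist_force: [-0.2, -0.5, 0.1]
gripper_width: 0.998
grasp_force: 0.0
```

Emit:
{"name": "move_arm", "arguments": {"increments": [{"tx": 0.0,"ty": 0.0,"tz": 0.0,"ax": 0.0,"ay": 0.0,"az": 0.0},{"tx": 0.0,"ty": 0.0,"tz": 0.0,"ax": 0.0,"ay": 0.0,"az": 0.0},{"tx": 0.0,"ty": 0.0,"tz": 0.0,"ax": 0.0,"ay": 0.0,"az": 0.0},{"tx": 0.0,"ty": 0.0,"tz": 0.0,"ax": 0.0,"ay": 0.0,"az": 0.0},{"tx": 0.0,"ty": 0.0,"tz": 0.0,"ax": 0.0,"ay": 0.0,"az": 0.0},{"tx": 0.0,"ty": 0.0,"tz": 0.0,"ax": 0.0,"ay": 0.0,"az": 0.0},{"tx": 0.0,"ty": 0.0,"tz": 0.0,"ax": 0.0,"ay": 0.0,"az": 0.0},{"tx": 0.0,"ty": 0.0,"tz": 0.0,"ax": 0.0,"ay": 0.0,"az": 0.0}], "hand": 1, "grip_force": 20}}

```text
clock: 19.52
position: [0.4724, 0.2701, 0.1879]
tool_rot: [0.001, 0.69, 0.723, 0.001]
wrist_force: [4.5, 1.3, -0.6]
gripper_width: 0.226
grasp_force: 20.0
```

Emit:
{"name": "move_arm", "arguments": {"increments": [{"tx": 0.2,"ty": 0.0,"tz": -0.8,"ax": 0.0,"ay": -1.3,"az": 0.0},{"tx": 0.5,"ty": 0.0,"tz": -1.6,"ax": 0.0,"ay": -2.7,"az": 0.0},{"tx": 1.2,"ty": 0.0,"tz": -3.2,"ax": 0.0,"ay": -5.3,"az": 0.0},{"tx": 2.2,"ty": 0.0,"tz": -4.6,"ax": 0.0,"ay": -8.0,"az": 0.0},{"tx": 3.3,"ty": 0.0,"tz": -5.9,"ax": 0.0,"ay": -10.7,"az": 0.0},{"tx": 4.6,"ty": 0.0,"tz": -7.0,"ax": 0.0,"ay": -13.3,"az": 0.0},{"tx": 6.0,"ty": 0.0,"tz": -7.9,"ax": 0.0,"ay": -16.0,"az": 0.0},{"tx": 7.6,"ty": 0.0,"tz": -8.6,"ax": 0.0,"ay": -18.7,"az": 0.0},{"tx": 9.2,"ty": 0.0,"tz": -9.1,"ax": 0.0,"ay": -21.3,"az": 0.0},{"tx": 10.9,"ty": 0.0,"tz": -9.4,"ax": 0.0,"ay": -24.0,"az": 0.0},{"tx": 12.6,"ty": 0.0,"tz": -9.4,"ax": 0.0,"ay": -26.7,"az": 0.0},{"tx": 12.6,"ty": 0.0,"tz": -9.4,"ax": 0.0,"ay": -26.7,"az": 0.0},{"tx": 12.6,"ty": 0.0,"tz": -9.4,"ax": 0.0,"ay": -26.7,"az": 0.0}]}}

```text
clock: 21.15
position: [0.4664, 0.3962, 0.2815]
tool_rot: [0.168, 0.672, 0.704, -0.158]
wrist_force: [5.4, 0.5, -1.6]
gripper_width: 0.228
grasp_force: 20.0
```

```bash
python3 - <<'E'
from arc import *
T=tool(); print(T.round(3), bot.state()['joint_positions'].round(2) if hasattr(bot.state()['joint_positions'],'round') else bot.state()['joint_positions'])
G=T[:3,3]-.005*T[:3,2]-HG; y,z=G@cy,G[2]; print('rel',y,z,'theta',np.degrees(np.arctan2(z,-y)-np.arctan2(.03,.12)), np.hypot(y,z))
inc(*cad(-.12,.20,0))
E
```

```text
[[-0.041  0.999  0.024  0.466]
 [ 0.893  0.048 -0.448  0.396]
 [-0.449  0.003 -0.894  0.281]
 [ 0.     0.     0.     1.   ]] [-0.77  0.82 -0.35  1.29  0.5   1.5  -1.16]
rel 0.010469802312976872 0.12593742061578575 theta 80.71611041796577 0.12637187452843354
t [-14.76  -0.02  -0.82] a [ 0.2 26.7  0.2] rows>= 3.0
```

The lid is at about 80°. I'll release, back out, and push it the rest of the way from its inner side with closed fingers.

Emit:
{"name": "move_arm", "arguments": {"increments": [{"tx": 0.0,"ty": 0.0,"tz": 0.0,"ax": 0.0,"ay": 0.0,"az": 0.0},{"tx": 0.0,"ty": 0.0,"tz": 0.0,"ax": 0.0,"ay": 0.0,"az": 0.0},{"tx": 0.0,"ty": 0.0,"tz": 0.0,"ax": 0.0,"ay": 0.0,"az": 0.0},{"tx": 0.0,"ty": 0.0,"tz": -2.0,"ax": 0.0,"ay": 0.0,"az": 0.0},{"tx": 0.0,"ty": 0.0,"tz": -5.0,"ax": 0.0,"ay": 0.0,"az": 0.0},{"tx": 0.0,"ty": 0.0,"tz": -10.0,"ax": 0.0,"ay": 0.0,"az": 0.0},{"tx": 0.0,"ty": 0.0,"tz": -13.0,"ax": 0.0,"ay": 0.0,"az": 0.0},{"tx": 0.0,"ty": 0.0,"tz": -13.0,"ax": 0.0,"ay": 0.0,"az": 0.0}], "hand": -1}}

```text
clock: 22.15
position: [0.4618, 0.4559, 0.3992]
tool_rot: [0.166, 0.672, 0.705, -0.157]
wrist_force: [-0.2, 0.1, -1.6]
gripper_width: 1.0
grasp_force: 0.0
```

```bash
python3 - <<'E'
from arc import *
inc(*cad(-.11,.23,0)); inc(*cad(-.11,.14,0))
im,d,c=grab('top','t11'); P=cloud(d,c); z=np.where(d>0,P[...,2],0); q=P[(z>.25)&(z<.335)&(P[...,0]>.33)&(P[...,0]<.6)&(P[...,1]>.3)]
r=q-HG; print(len(q), np.median(r@cy), np.percentile(r[:,2],[5,50,95]))
E
```

```text
t [-15.31   0.12   9.21] a [ 0.2 26.5  0.2] rows>= 3.0
t [-11.3    0.1   17.27] a [ 0.2 26.5  0.2] rows>= 4.0
2537 -0.017526335265357452 [0.09492795 0.13755938 0.1542045 ]
```

Emit:
{"name": "move_arm", "arguments": {"increments": [{"tx": -5.0,"ty": 0.1,"tz": 3.0,"ax": 0.0,"ay": 9.0,"az": 0.0},{"tx": -10.0,"ty": 0.1,"tz": 6.0,"ax": 0.0,"ay": 18.0,"az": 0.0},{"tx": -15.3,"ty": 0.1,"tz": 9.2,"ax": 0.2,"ay": 26.5,"az": 0.2},{"tx": -15.3,"ty": 0.1,"tz": 9.2,"ax": 0.2,"ay": 26.5,"az": 0.2},{"tx": -13.3,"ty": 0.1,"tz": 13.2,"ax": 0.2,"ay": 26.5,"az": 0.2},{"tx": -11.3,"ty": 0.1,"tz": 17.3,"ax": 0.2,"ay": 26.5,"az": 0.2},{"tx": -11.3,"ty": 0.1,"tz": 17.3,"ax": 0.2,"ay": 26.5,"az": 0.2},{"tx": -11.3,"ty": 0.1,"tz": 17.3,"ax": 0.2,"ay": 26.5,"az": 0.2}], "hand": 1}}

```text
clock: 23.2
position: [0.4718, 0.2764, 0.2949]
tool_rot: [0.0, 0.692, 0.722, -0.002]
wrist_force: [0.6, -0.1, 0.7]
gripper_width: 0.116
grasp_force: 0.0
```

```bash
python3 - <<'E'
from arc import *
inc(*cad(.02,.14,0))
T=tool();G=T[:3,3]-.005*T[:3,2]-HG; print(G@cy,G[2])
E
```

```text
t [13.17 -0.02 -0.05] a [-0.1  0.2 -0. ] rows>= 3.0
-0.11168180302184606 0.13990037691367355
```

Pushing the lid beyond upright, then backing off and trying the 45° tipping pose with the empty hand.

Emit:
{"name": "move_arm", "arguments": {"increments": [{"tx": 3.0,"ty": 0.0,"tz": 0.0,"ax": 0.0,"ay": 0.0,"az": 0.0},{"tx": 6.0,"ty": 0.0,"tz": 0.0,"ax": 0.0,"ay": 0.0,"az": 0.0},{"tx": 8.0,"ty": 0.0,"tz": 0.0,"ax": 0.0,"ay": 0.0,"az": 0.0},{"tx": 9.5,"ty": 0.0,"tz": 0.0,"ax": 0.0,"ay": 0.0,"az": 0.0},{"tx": 11.0,"ty": 0.0,"tz": 0.0,"ax": 0.0,"ay": 0.0,"az": 0.0},{"tx": 12.2,"ty": 0.0,"tz": 0.0,"ax": 0.0,"ay": 0.0,"az": 0.0},{"tx": 13.2,"ty": 0.0,"tz": 0.0,"ax": 0.0,"ay": 0.0,"az": 0.0},{"tx": 13.2,"ty": 0.0,"tz": 0.0,"ax": 0.0,"ay": 0.0,"az": 0.0},{"tx": 10.0,"ty": 0.0,"tz": -2.0,"ax": 0.0,"ay": 0.0,"az": 0.0},{"tx": 5.0,"ty": 0.0,"tz": -8.0,"ax": 0.0,"ay": 0.0,"az": 0.0},{"tx": 0.0,"ty": 0.0,"tz": -10.0,"ax": 0.0,"ay": 0.0,"az": 0.0},{"tx": 0.0,"ty": 0.0,"tz": -10.0,"ax": 0.0,"ay": 0.0,"az": 0.0}]}}

```text
clock: 24.7
position: [0.4741, 0.2724, 0.3966]
tool_rot: [0.002, 0.694, 0.72, -0.0]
wrist_force: [0.6, 0.5, -0.1]
gripper_width: 0.007
grasp_force: 0.0
```

```bash
python3 - <<'E'
from arc import *
im,d,c=grab('top','t12'); P=cloud(d,c); z=np.where(d>0,P[...,2],0); q=P[(z>.2)&(z<.335)&(P[...,0]>.5)&(P[...,0]<.6)&(P[...,1]>.3)]
r=q-HG; print(len(q)); 
for a in(.06,.09,.12,.145):
    k=abs(r[:,2]-a)<.012; print(a,k.sum(),np.median(r[k]@cy) if k.any() else 0)
# tip pose: nose 35mm inside front, nose z .18 ; grip at caddy y = -.03 -> hinge-rel -.105 ; z .32 -> .16
inc(*cad(-.105,.17,48))
E
```

```text
796
0.06 48 0.017100618766712032
0.09 211 0.02367155505726225
0.12 253 0.03171505850022491
0.145 169 0.03834767053166359
t [ 0.57 -0.15  6.9 ] a [ -0.1 -47.8  -0.3] rows>= 5.0
```

Emit:
{"name": "move_arm", "arguments": {"increments": [{"tx": 0.6,"ty": -0.1,"tz": 4.0,"ax": 0.0,"ay": -24.0,"az": 0.0},{"tx": 0.6,"ty": -0.1,"tz": 6.9,"ax": 0.0,"ay": -48.0,"az": 0.0},{"tx": 0.6,"ty": -0.1,"tz": 6.9,"ax": 0.0,"ay": -48.0,"az": 0.0},{"tx": 0.6,"ty": -0.1,"tz": 6.9,"ax": 0.0,"ay": -48.0,"az": 0.0},{"tx": 0.6,"ty": -0.1,"tz": 6.9,"ax": 0.0,"ay": -48.0,"az": 0.0},{"tx": 0.6,"ty": -0.1,"tz": 6.9,"ax": 0.0,"ay": -48.0,"az": 0.0},{"tx": 0.6,"ty": -0.1,"tz": 6.9,"ax": 0.0,"ay": -48.0,"az": 0.0}]}}

```text
clock: 25.62
position: [0.4705, 0.2821, 0.3249]
tool_rot: [0.294, 0.631, 0.66, -0.283]
wrist_force: [-0.7, -1.0, 0.2]
gripper_width: 0.004
grasp_force: 0.0
```

```bash
python3 - <<'E'
from arc import *
T=tool(); print(T.round(3)); print(np.round(bot.state()['joint_positions'],2),'tilt',np.degrees(np.arccos(-T[2,2])))
inc(*cad(-.105,.17,48))
inc([.50,-.12,.36],down(84.1)); 
E
```

```text
[[-0.031  0.999  0.031  0.47 ]
 [ 0.667  0.043 -0.744  0.282]
 [-0.744 -0.002 -0.668  0.325]
 [ 0.     0.     0.     1.   ]]
[-0.78  0.82 -0.25  1.37  0.61  1.73 -1.13] tilt 48.11315166500638
t [-0.31  0.09  0.09] a [-0.1  0.1  0.1] rows>= 1.0
t [-29.52   1.2   27.66] a [ 3.4 48.   7.9] rows>= 7.0
```

The 45° pose is reachable. Going back to the scoop for a check before gripping it.

Emit:
{"name": "move_arm", "arguments": {"increments": [{"tx": -4.0,"ty": 0.2,"tz": 2.0,"ax": 0.4,"ay": 8.0,"az": 1.0},{"tx": -8.0,"ty": 0.4,"tz": 6.0,"ax": 1.0,"ay": 16.0,"az": 2.5},{"tx": -13.0,"ty": 0.6,"tz": 11.0,"ax": 1.5,"ay": 24.0,"az": 4.0},{"tx": -18.0,"ty": 0.8,"tz": 16.0,"ax": 2.0,"ay": 32.0,"az": 5.0},{"tx": -23.0,"ty": 1.0,"tz": 21.0,"ax": 3.0,"ay": 40.0,"az": 6.5},{"tx": -29.5,"ty": 1.2,"tz": 27.7,"ax": 3.4,"ay": 48.0,"az": 7.9},{"tx": -29.5,"ty": 1.2,"tz": 27.7,"ax": 3.4,"ay": 48.0,"az": 7.9},{"tx": -29.5,"ty": 1.2,"tz": 27.7,"ax": 3.4,"ay": 48.0,"az": 7.9},{"tx": -29.5,"ty": 1.2,"tz": 27.7,"ax": 3.4,"ay": 48.0,"az": 7.9}], "hand": -1}}

```text
clock: 26.75
position: [0.4997, -0.1202, 0.3612]
tool_rot: [0.001, 0.743, 0.669, -0.0]
wrist_force: [-0.9, 1.0, -0.0]
gripper_width: 0.994
grasp_force: 0.0
```

```bash
python3 - <<'E'
from h import *
inc([.504,-.26,.27],down(84.1))
E
```

```text
t [-13.84   1.87   9.14] a [ 0.1  0.1 -0. ] rows>= 3.0
```

Emit:
{"name": "move_arm", "arguments": {"increments": [{"tx": -6.0,"ty": 1.0,"tz": 3.0,"ax": 0.0,"ay": 0.0,"az": 0.0},{"tx": -11.0,"ty": 1.9,"tz": 7.0,"ax": 0.0,"ay": 0.0,"az": 0.0},{"tx": -13.8,"ty": 1.9,"tz": 9.0,"ax": 0.0,"ay": 0.0,"az": 0.0},{"tx": -13.8,"ty": 1.9,"tz": 9.0,"ax": 0.0,"ay": 0.0,"az": 0.0},{"tx": -13.8,"ty": 1.9,"tz": 9.0,"ax": 0.0,"ay": 0.0,"az": 0.0}]}}

```text
clock: 27.38
position: [0.5059, -0.257, 0.2715]
tool_rot: [0.001, 0.741, 0.671, 0.0]
wrist_force: [0.1, 0.6, 0.8]
gripper_width: 0.997
grasp_force: 0.0
```

```bash
python3 - <<'E'
from bits import *
im,d,c=grab('wrist','w13'); P=cloud(d,c); z=np.where(d>0,P[...,2],0)
V=im.max(2); m=(V<70)&(z>.08)&(z<.125); rect(m,c,.115,'bar',500); bits(im,c,(150,470,50,330),.017)
T=tool(); print(T[:3,3]); inc([.5035,-.2585,.1],down(84.1))
E
```

```text
bar c 503 -259 size 103 23 ang 84.0
bit [ -54. -209.] x -64.0 -44.0 y -222.0 -195.0
bit [ -23. -190.] x -27.0 -19.0 y -194.0 -187.0
bit [  50. -165.] x 41.0 59.0 y -171.0 -158.0
bit [  18. -164.] x 4.0 31.0 y -171.0 -158.0
bit [ -53. -161.] x -68.0 -39.0 y -170.0 -152.0
[ 0.50610509 -0.2569084   0.27187354]
t [-0.16 -0.28 17.19] a [0.1 0.1 0.3] rows>= 3.0
```

View pics/w13.png

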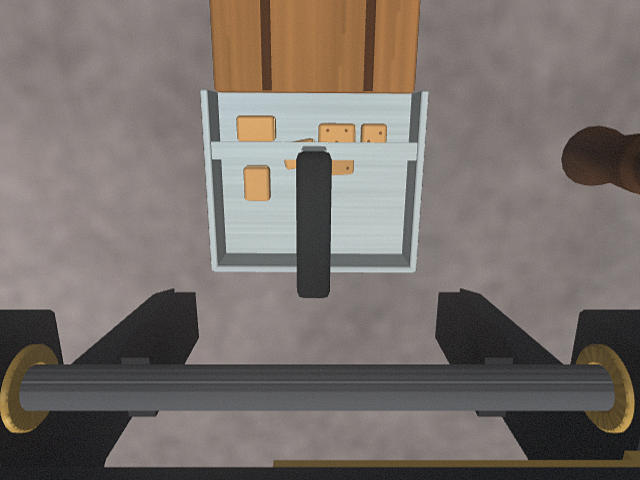

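All six pieces lie inside the scoop in the wrist view, with the bar centred at (503,-259). Gripping firmly and lifting.

Emit:
{"name": "move_arm", "arguments": {"increments": [{"tx": -0.2,"ty": -0.3,"tz": 5.0,"ax": 0.0,"ay": 0.0,"az": 0.3},{"tx": -0.2,"ty": -0.3,"tz": 10.0,"ax": 0.0,"ay": 0.0,"az": 0.3},{"tx": -0.2,"ty": -0.3,"tz": 15.0,"ax": 0.0,"ay": 0.0,"az": 0.3},{"tx": -0.2,"ty": -0.3,"tz": 17.2,"ax": 0.0,"ay": 0.0,"az": 0.3},{"tx": -0.2,"ty": -0.3,"tz": 17.2,"ax": 0.0,"ay": 0.0,"az": 0.3},{"tx": -0.2,"ty": -0.3,"tz": 17.2,"ax": 0.0,"ay": 0.0,"az": 0.3}]}}

```text
clock: 28.18
position: [0.503, -0.2611, 0.1003]
tool_rot: [0.002, 0.744, 0.668, 0.0]
wrist_force: [0.9, 0.6, 0.5]
gripper_width: 1.005
grasp_force: 0.0
```

Emit:
{"name": "move_arm", "arguments": {"increments": [{"tx": 0.0,"ty": 0.0,"tz": 0.0,"ax": 0.0,"ay": 0.0,"az": 0.0},{"tx": 0.0,"ty": 0.0,"tz": 0.0,"ax": 0.0,"ay": 0.0,"az": 0.0},{"tx": 0.0,"ty": 0.0,"tz": 0.0,"ax": 0.0,"ay": 0.0,"az": 0.0},{"tx": 0.0,"ty": 0.0,"tz": 0.0,"ax": 0.0,"ay": 0.0,"az": 0.0},{"tx": 0.0,"ty": 0.0,"tz": 0.0,"ax": 0.0,"ay": 0.0,"az": 0.0},{"tx": 0.0,"ty": 0.0,"tz": 0.0,"ax": 0.0,"ay": 0.0,"az": 0.0},{"tx": 0.0,"ty": 0.0,"tz": 0.0,"ax": 0.0,"ay": 0.0,"az": 0.0},{"tx": 0.0,"ty": 0.0,"tz": 0.0,"ax": 0.0,"ay": 0.0,"az": 0.0}], "hand": 1, "grip_force": 55}}

```text
clock: 29.18
position: [0.5019, -0.2621, 0.0987]
tool_rot: [0.001, 0.744, 0.668, -0.001]
wrist_force: [1.2, -1.5, -1.2]
gripper_width: 0.265
grasp_force: 55.0
```

Emit:
{"name": "move_arm", "arguments": {"increments": [{"tx": 0.0,"ty": 0.0,"tz": -0.5,"ax": 0.0,"ay": 0.0,"az": 0.0},{"tx": 0.0,"ty": 0.0,"tz": -1.5,"ax": 0.0,"ay": 0.0,"az": 0.0},{"tx": 0.0,"ty": 0.0,"tz": -3.5,"ax": 0.0,"ay": 0.0,"az": 0.0},{"tx": 0.0,"ty": 0.0,"tz": -6.0,"ax": 0.0,"ay": 0.0,"az": 0.0},{"tx": 0.0,"ty": 0.0,"tz": -9.0,"ax": 0.0,"ay": 0.0,"az": 0.0},{"tx": 0.0,"ty": 0.0,"tz": -12.0,"ax": 0.0,"ay": 0.0,"az": 0.0},{"tx": 0.0,"ty": 0.0,"tz": -15.0,"ax": 0.0,"ay": 0.0,"az": 0.0},{"tx": 0.0,"ty": 0.0,"tz": -18.0,"ax": 0.0,"ay": 0.0,"az": 0.0},{"tx": 0.0,"ty": 0.0,"tz": -21.0,"ax": 0.0,"ay": 0.0,"az": 0.0},{"tx": 0.0,"ty": 0.0,"tz": -24.0,"ax": 0.0,"ay": 0.0,"az": 0.0},{"tx": 0.0,"ty": 0.0,"tz": -26.0,"ax": 0.0,"ay": 0.0,"az": 0.0},{"tx": 0.0,"ty": 0.0,"tz": -26.0,"ax": 0.0,"ay": 0.0,"az": 0.0},{"tx": 0.0,"ty": 0.0,"tz": -26.0,"ax": 0.0,"ay": 0.0,"az": 0.0}]}}

```text
clock: 30.8
position: [0.5005, -0.261, 0.3577]
tool_rot: [-0.0, 0.744, 0.668, -0.002]
wrist_force: [-0.1, -0.6, -3.1]
gripper_width: 0.267
grasp_force: 55.0
```

```bash
python3 - <<'E'
from arc import *
inc(*cad(-.20,.20,0))
T0=M(cad(-.20,.20,0)); inc(*cad(-.15,.19,20),T0); inc(*cad(-.12,.18,34),T0); inc(*cad(-.09,.175,47),T0)
E
```

```text
t [44.39 -7.32  0.21] a [-0.2  0.1 -8.7] rows>= 8.0
t [4.83 0.   0.97] a [ -0. -20.   0.] rows>= 2.0
t [7.72 0.   1.91] a [  0. -34.   0.] rows>= 4.0
t [10.63 -0.    2.34] a [  0. -47.  -0.] rows>= 5.0
```

Emit:
{"name": "move_arm", "arguments": {"increments": [{"tx": 1.0,"ty": -0.2,"tz": 0.0,"ax": 0.0,"ay": 0.0,"az": -0.2},{"tx": 3.0,"ty": -0.5,"tz": 0.0,"ax": 0.0,"ay": 0.0,"az": -0.5},{"tx": 6.0,"ty": -1.0,"tz": 0.0,"ax": 0.0,"ay": 0.0,"az": -1.2},{"tx": 9.0,"ty": -1.5,"tz": 0.0,"ax": 0.0,"ay": 0.0,"az": -1.8},{"tx": 12.0,"ty": -2.0,"tz": 0.0,"ax": 0.0,"ay": 0.0,"az": -2.4},{"tx": 15.0,"ty": -2.5,"tz": 0.0,"ax": 0.0,"ay": 0.0,"az": -3.0},{"tx": 18.0,"ty": -3.0,"tz": 0.0,"ax": 0.0,"ay": 0.0,"az": -3.6},{"tx": 21.0,"ty": -3.5,"tz": 0.0,"ax": 0.0,"ay": 0.0,"az": -4.2},{"tx": 24.0,"ty": -4.0,"tz": 0.0,"ax": 0.0,"ay": 0.0,"az": -4.8},{"tx": 27.0,"ty": -4.5,"tz": 0.0,"ax": 0.0,"ay": 0.0,"az": -5.4},{"tx": 30.0,"ty": -5.0,"tz": 0.0,"ax": 0.0,"ay": 0.0,"az": -6.0},{"tx": 33.0,"ty": -5.5,"tz": 0.0,"ax": 0.0,"ay": 0.0,"az": -6.6},{"tx": 36.0,"ty": -6.0,"tz": 0.1,"ax": 0.0,"ay": 0.0,"az": -7.2},{"tx": 39.0,"ty": -6.5,"tz": 0.1,"ax": 0.0,"ay": 0.0,"az": -7.8},{"tx": 42.0,"ty": -7.0,"tz": 0.2,"ax": 0.0,"ay": 0.0,"az": -8.4},{"tx": 43.8,"ty": -7.3,"tz": 0.2,"ax": 0.0,"ay": 0.0,"az": -8.7},{"tx": 44.4,"ty": -7.3,"tz": 0.2,"ax": 0.0,"ay": 0.0,"az": -8.7},{"tx": 44.4,"ty": -7.3,"tz": 0.2,"ax": 0.0,"ay": 0.0,"az": -8.7},{"tx": 44.4,"ty": -7.3,"tz": 0.2,"ax": 0.0,"ay": 0.0,"az": -8.7}]}}

```text
clock: 33.17
position: [0.477, 0.1866, 0.3555]
tool_rot: [0.001, 0.692, 0.722, -0.001]
wrist_force: [0.6, 0.2, -2.4]
gripper_width: 0.267
grasp_force: 55.0
```

```bash
python3 - <<'E'
from arc import *
print(tool().round(3)); T=tool(); inc(*cad(-.15,.19,20),T); inc(*cad(-.12,.18,34),T); inc(*cad(-.09,.175,47),T)
a,d,c=grab('wrist'); b,d,c=grab('top'); cv2.imwrite('pics/m14.png',np.hstack([cv2.resize(a,(400,300)),cv2.resize(b[200:440,80:400],(400,300))])[:,:,::-1])
E
```

```text
[[-0.042  0.999 -0.001  0.477]
 [ 0.999  0.042 -0.003  0.187]
 [-0.003 -0.001 -1.     0.356]
 [ 0.     0.     0.     1.   ]]
t [ 5.   -0.15  1.  ] a [ -0.1 -19.8  -0.1] rows>= 2.0
t [ 7.89 -0.15  1.94] a [ -0.1 -33.8  -0.1] rows>= 4.0
t [10.81 -0.16  2.36] a [ -0.1 -46.8  -0.1] rows>= 5.0
```

View pics/m14.png

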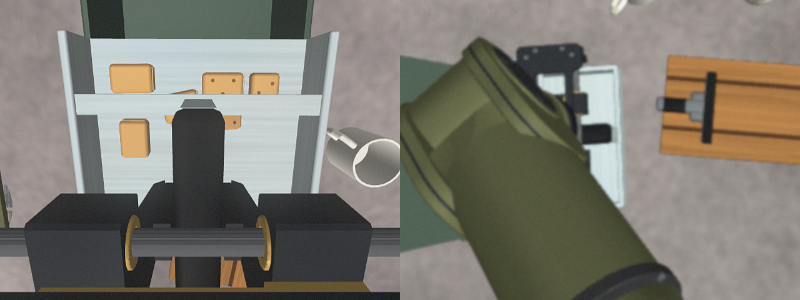

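The scoop is level in front of the open caddy with all the pieces aboard. Tipping now.

Emit:
{"name": "move_arm", "arguments": {"increments": [{"tx": 2.5,"ty": -0.1,"tz": 0.5,"ax": 0.0,"ay": -10.0,"az": 0.0},{"tx": 5.0,"ty": -0.1,"tz": 1.0,"ax": 0.0,"ay": -20.0,"az": 0.0},{"tx": 6.5,"ty": -0.1,"tz": 1.5,"ax": 0.0,"ay": -27.0,"az": 0.0},{"tx": 8.0,"ty": -0.1,"tz": 1.9,"ax": 0.0,"ay": -34.0,"az": 0.0},{"tx": 9.5,"ty": -0.1,"tz": 2.2,"ax": 0.0,"ay": -40.0,"az": 0.0},{"tx": 10.8,"ty": -0.1,"tz": 2.4,"ax": 0.0,"ay": -47.0,"az": 0.0},{"tx": 10.8,"ty": -0.1,"tz": 2.4,"ax": 0.0,"ay": -47.0,"az": 0.0},{"tx": 10.8,"ty": -0.1,"tz": 2.4,"ax": 0.0,"ay": -47.0,"az": 0.0},{"tx": 10.8,"ty": -0.1,"tz": 2.4,"ax": 0.0,"ay": -47.0,"az": 0.0},{"tx": 10.8,"ty": -0.1,"tz": 2.4,"ax": 0.0,"ay": -47.0,"az": 0.0},{"tx": 10.8,"ty": -0.1,"tz": 2.4,"ax": 0.0,"ay": -47.0,"az": 0.0},{"tx": 10.8,"ty": -0.1,"tz": 2.4,"ax": 0.0,"ay": -47.0,"az": 0.0},{"tx": 10.8,"ty": -0.1,"tz": 2.4,"ax": 0.0,"ay": -47.0,"az": 0.0},{"tx": 10.8,"ty": -0.1,"tz": 2.4,"ax": 0.0,"ay": -47.0,"az": 0.0},{"tx": 10.8,"ty": -0.1,"tz": 2.4,"ax": 0.0,"ay": -47.0,"az": 0.0},{"tx": 10.8,"ty": -0.1,"tz": 2.4,"ax": 0.0,"ay": -47.0,"az": 0.0},{"tx": 10.8,"ty": -0.1,"tz": 2.4,"ax": 0.0,"ay": -47.0,"az": 0.0},{"tx": 10.8,"ty": -0.1,"tz": 2.4,"ax": 0.0,"ay": -47.0,"az": 0.0}]}}

```text
clock: 35.52
position: [0.471, 0.2958, 0.3314]
tool_rot: [0.289, 0.634, 0.662, -0.277]
wrist_force: [-0.1, -0.2, -2.8]
gripper_width: 0.263
grasp_force: 55.0
```

```bash
cat > cnt.py <<'E'
from arc import *
def cnt(n='wrist'):
    im,d,c=grab(n); h=cv2.cvtColor(im,cv2.COLOR_RGB2HSV).astype(int); P=cloud(d,c)
    m=((h[...,0]>8)&(h[...,0]<25)&(h[...,2]>120)&(h[...,1]>70)).astype(np.uint8)
    for k in cv2.findContours(m,0,1)[0]:
        if cv2.contourArea(k)<40: continue
        z=np.zeros_like(m); cv2.drawContours(z,[k],-1,1,-1); q=np.median(P[(z>0)&(d>0)],0); x,y,w,hh=cv2.boundingRect(k)
        r=q-HG; print(n,'px',x,y,w,hh,'world',q.round(3),'caddy',round(r@cx,3),round(r@cy+.075,3))
    return im,d,P
if __name__=='__main__':
    T=tool(); print('tilt',np.degrees(np.arccos(-T[2,2]))); im,d,P=cnt()
E
python3 cnt.py
```

```text
tilt 47.12864386835805
wrist px 200 356 17 77 world [0.449 0.364 0.361] caddy -0.019 0.052
wrist px 410 347 24 86 world [0.486 0.364 0.361] caddy 0.018 0.05
wrist px 0 313 24 15 world [-0.347 -0.784  0.007] caddy -0.864 -1.06
wrist px 513 259 66 30 world [ 2.042 -2.124 -0.722] caddy 1.464 -2.503
wrist px 541 250 46 10 world [ 2.065 -1.843 -0.753] caddy 1.499 -2.224
wrist px 595 233 24 28 world [ 2.157 -1.61  -0.688] caddy 1.602 -1.995
wrist px 566 227 50 20 world [ 2.053 -1.601 -0.752] caddy 1.498 -1.981
wrist px 581 211 58 15 world [ 2.057 -1.419 -0.752] caddy 1.51 -1.799
wrist px 618 184 22 14 world [ 1.981 -1.175 -0.752] caddy 1.444 -1.553
```

No shortbread is visible on the scoop any more (the remaining blobs are gripper rings and background). Bringing it level again.

```bash
python3 - <<'E'
from arc import *
T=tool(); inc(*cad(-.12,.19,30),T); inc(*cad(-.20,.20,0),T); inc(*cad(-.28,.20,0),T)
E
```

```text
t [-3.1  -0.02  1.25] a [-0.  17.1  0. ] rows>= 2.0
t [-9.06 -0.02  6.29] a [-0.  47.1  0. ] rows>= 5.0
t [-14.5   -0.03  12.16] a [-0.  47.1  0. ] rows>= 5.0
```

Emit:
{"name": "move_arm", "arguments": {"increments": [{"tx": -1.5,"ty": 0.0,"tz": 0.6,"ax": 0.0,"ay": 8.0,"az": 0.0},{"tx": -3.1,"ty": 0.0,"tz": 1.2,"ax": 0.0,"ay": 17.1,"az": 0.0},{"tx": -5.0,"ty": 0.0,"tz": 2.9,"ax": 0.0,"ay": 27.0,"az": 0.0},{"tx": -7.0,"ty": 0.0,"tz": 4.6,"ax": 0.0,"ay": 37.0,"az": 0.0},{"tx": -9.1,"ty": 0.0,"tz": 6.3,"ax": 0.0,"ay": 47.1,"az": 0.0},{"tx": -11.8,"ty": 0.0,"tz": 9.2,"ax": 0.0,"ay": 47.1,"az": 0.0},{"tx": -14.5,"ty": 0.0,"tz": 12.2,"ax": 0.0,"ay": 47.1,"az": 0.0},{"tx": -14.5,"ty": 0.0,"tz": 12.2,"ax": 0.0,"ay": 47.1,"az": 0.0},{"tx": -14.5,"ty": 0.0,"tz": 12.2,"ax": 0.0,"ay": 47.1,"az": 0.0}]}}

```text
clock: 36.7
position: [0.4789, 0.1081, 0.3548]
tool_rot: [-0.0, 0.691, 0.723, -0.001]
wrist_force: [0.4, 0.2, -2.4]
gripper_width: 0.26
grasp_force: 55.0
```

```bash
python3 - <<'E'
from cnt import *
print(tool().round(3)); cnt('wrist'); cnt('top')
inc([.50,-.255,.358],down(84.1)); 
E
```

```text
[[-0.044  0.999 -0.001  0.479]
 [ 0.999  0.044 -0.001  0.108]
 [-0.001 -0.001 -1.     0.355]
 [ 0.     0.     0.     1.   ]]
wrist px 420 359 14 74 world [0.496 0.133 0.425] caddy 0.018 -0.181
wrist px 200 358 13 75 world [0.459 0.132 0.425] caddy -0.019 -0.18
top px 158 341 21 32 world [0.394 0.354 0.02 ] caddy -0.074 0.044
top px 156 324 13 16 world [0.445 0.367 0.019] caddy -0.023 0.055
top px 306 304 106 29 world [ 0.462 -0.054  0.018] caddy -0.024 -0.367
top px 155 292 22 29 world [0.499 0.359 0.022] caddy 0.031 0.045
top px 305 291 17 12 world [0.507 0.05  0.019] caddy 0.026 -0.265
top px 330 267 84 44 world [ 0.526 -0.08   0.019] caddy 0.038 -0.395
top px 304 264 20 15 world [0.567 0.048 0.019] caddy 0.085 -0.269
top px 294 244 121 26 world [ 0.594 -0.055  0.019] caddy 0.107 -0.373
top px 365 185 19 15 world [ 0.718 -0.089  0.058] caddy 0.23 -0.412
t [-36.47   0.42  -0.32] a [-0.   0.   8.5] rows>= 6.0
```

The scoop is empty, no pieces show on the counter, and the caddy floor shows shortbread blobs. Standing the scoop back on the counter.

Emit:
{"name": "move_arm", "arguments": {"increments": [{"tx": -5.0,"ty": 0.0,"tz": 0.0,"ax": 0.0,"ay": 0.0,"az": 1.0},{"tx": -10.0,"ty": 0.1,"tz": 0.0,"ax": 0.0,"ay": 0.0,"az": 2.5},{"tx": -15.0,"ty": 0.1,"tz": 0.0,"ax": 0.0,"ay": 0.0,"az": 4.0},{"tx": -20.0,"ty": 0.2,"tz": 0.0,"ax": 0.0,"ay": 0.0,"az": 5.0},{"tx": -25.0,"ty": 0.3,"tz": 0.0,"ax": 0.0,"ay": 0.0,"az": 6.0},{"tx": -30.0,"ty": 0.3,"tz": 0.0,"ax": 0.0,"ay": 0.0,"az": 7.0},{"tx": -35.0,"ty": 0.4,"tz": 0.0,"ax": 0.0,"ay": 0.0,"az": 8.0},{"tx": -38.0,"ty": 0.4,"tz": 0.0,"ax": 0.0,"ay": 0.0,"az": 8.5},{"tx": -38.0,"ty": 0.4,"tz": 5.0,"ax": 0.0,"ay": 0.0,"az": 8.5},{"tx": -38.0,"ty": 0.4,"tz": 10.0,"ax": 0.0,"ay": 0.0,"az": 8.5},{"tx": -38.0,"ty": 0.4,"tz": 15.0,"ax": 0.0,"ay": 0.0,"az": 8.5},{"tx": -38.0,"ty": 0.4,"tz": 20.0,"ax": 0.0,"ay": 0.0,"az": 8.5},{"tx": -38.0,"ty": 0.4,"tz": 23.0,"ax": 0.0,"ay": 0.0,"az": 8.5},{"tx": -38.0,"ty": 0.4,"tz": 24.5,"ax": 0.0,"ay": 0.0,"az": 8.5},{"tx": -38.0,"ty": 0.4,"tz": 25.2,"ax": 0.0,"ay": 0.0,"az": 8.5},{"tx": -38.0,"ty": 0.4,"tz": 25.5,"ax": 0.0,"ay": 0.0,"az": 8.5},{"tx": -38.0,"ty": 0.4,"tz": 25.5,"ax": 0.0,"ay": 0.0,"az": 8.5}]}}

```text
clock: 38.92
position: [0.5004, -0.2719, 0.1006]
tool_rot: [0.001, 0.743, 0.669, -0.0]
wrist_force: [0.0, 0.7, -2.6]
gripper_width: 0.259
grasp_force: 55.0
```

Still hanging about 2 mm up, so I'll lower until the weight is off, then release.

Emit:
{"name": "move_arm", "arguments": {"increments": [{"tx": 0.0,"ty": 0.0,"tz": 0.1,"ax": 0.0,"ay": 0.0,"az": 0.0},{"tx": 0.0,"ty": 0.0,"tz": 0.2,"ax": 0.0,"ay": 0.0,"az": 0.0},{"tx": 0.0,"ty": 0.0,"tz": 0.2,"ax": 0.0,"ay": 0.0,"az": 0.0}]}}

```text
clock: 39.3
position: [0.5001, -0.2719, 0.0987]
tool_rot: [0.001, 0.743, 0.669, -0.0]
wrist_force: [-0.8, 0.6, 4.8]
gripper_width: 0.261
grasp_force: 55.0
```

Emit:
{"name": "move_arm", "arguments": {"increments": [{"tx": 0.0,"ty": 0.0,"tz": 0.0,"ax": 0.0,"ay": 0.0,"az": 0.0},{"tx": 0.0,"ty": 0.0,"tz": 0.0,"ax": 0.0,"ay": 0.0,"az": 0.0},{"tx": 0.0,"ty": 0.0,"tz": 0.0,"ax": 0.0,"ay": 0.0,"az": 0.0},{"tx": 0.0,"ty": 0.0,"tz": 0.0,"ax": 0.0,"ay": 0.0,"az": 0.0},{"tx": 0.0,"ty": 0.0,"tz": -4.0,"ax": 0.0,"ay": 0.0,"az": 0.0},{"tx": 0.0,"ty": 0.0,"tz": -9.0,"ax": 0.0,"ay": 0.0,"az": 0.0},{"tx": 0.0,"ty": 0.0,"tz": -15.0,"ax": 0.0,"ay": 0.0,"az": 0.0},{"tx": 0.0,"ty": 0.0,"tz": -21.0,"ax": 0.0,"ay": 0.0,"az": 0.0},{"tx": 0.0,"ty": 0.0,"tz": -27.0,"ax": 0.0,"ay": 0.0,"az": 0.0},{"tx": 0.0,"ty": 0.0,"tz": -27.0,"ax": 0.0,"ay": 0.0,"az": 0.0}], "hand": -1}}

```text
clock: 40.55
position: [0.5024, -0.272, 0.3728]
tool_rot: [0.005, 0.743, 0.669, 0.002]
wrist_force: [0.7, 0.5, -1.4]
gripper_width: 1.003
grasp_force: 0.0
```

```bash
python3 - <<'E'
from cnt import *
print(tool()[:3,3].round(3))
im,d,c=grab('top','t16'); h=cv2.cvtColor(im,cv2.COLOR_RGB2HSV).astype(int)
w=im[235:400,120:235]; hh=h[235:400,120:235]
m=((hh[...,0]>8)&(hh[...,0]<25)&(hh[...,2]>120)&(hh[...,1]>70)).astype(np.uint8)
n,l,s,cc=cv2.connectedComponentsWithStats(m)
for i in range(1,n):
    if s[i,4]>15: print('caddy blob area',s[i,4],cc[i]+[120,235])
P=cloud(d,c); z=np.where(d>0,P[...,2],0); r=P-HG
q=(z>.22)&(z<.33)&(P[...,0]>.3)&(P[...,0]<.62)&(P[...,1]>.3); rr=r[q]
for a in(.09,.12,.145): k=abs(rr[:,2]-a)<.012; print('lid',a,k.sum(),np.median(rr[k]@cy))
# view pose: above caddy looking down via wrist camera
inc(*cad(-.17,.24,0))
E
```

```text
[ 0.502 -0.272  0.373]
caddy blob area 513 [167.09161793 303.14424951]
caddy blob area 181 [161.71270718 331.39779006]
caddy blob area 354 [167.70903955 356.11864407]
lid 0.09 1558 0.02279924151261166
lid 0.12 1826 0.031703355664879404
lid 0.145 1638 0.03817510009962247
t [48.44 -7.75 -2.66] a [ 0.2  0.1 -8.5] rows>= 8.0
```

Blob areas match 3+1+2 = 6 pieces in the caddy, and the lid is still at 104°. Next I'll close the lid: go over it, push it forward from behind, then press it down.

```bash
python3 - <<'E'
from arc import *
T=tool(); inc(*cad(-.15,.25,0,.045),T); inc(*cad(.10,.25,0,.045),T)
T0=M(cad(.10,.25,0,.045)); inc(*cad(.10,.129,0,.045),T0); inc(*cad(-.085,.129,0,.045),T0)
E
```

```text
t [51.08 -3.59 -3.65] a [ 0.2  0.1 -8.5] rows>= 9.0
t [75.81 -7.28 -3.71] a [ 0.2  0.1 -8.5] rows>= 13.0
t [ 0.   0.  12.1] a [0. 0. 0.] rows>= 2.0
t [-18.5   0.   12.1] a [0. 0. 0.] rows>= 4.0
```

Emit:
{"name": "move_arm", "arguments": {"increments": [{"tx": 6.0,"ty": -0.5,"tz": -3.7,"ax": 0.0,"ay": 0.0,"az": -1.0},{"tx": 12.0,"ty": -1.0,"tz": -3.7,"ax": 0.0,"ay": 0.0,"az": -2.0},{"tx": 18.0,"ty": -1.5,"tz": -3.7,"ax": 0.0,"ay": 0.0,"az": -3.0},{"tx": 24.0,"ty": -2.0,"tz": -3.7,"ax": 0.0,"ay": 0.0,"az": -4.0},{"tx": 30.0,"ty": -2.5,"tz": -3.7,"ax": 0.0,"ay": 0.0,"az": -5.0},{"tx": 36.0,"ty": -3.0,"tz": -3.7,"ax": 0.0,"ay": 0.0,"az": -6.0},{"tx": 42.0,"ty": -3.3,"tz": -3.7,"ax": 0.0,"ay": 0.0,"az": -7.0},{"tx": 48.0,"ty": -3.5,"tz": -3.7,"ax": 0.0,"ay": 0.0,"az": -8.0},{"tx": 54.0,"ty": -4.0,"tz": -3.7,"ax": 0.0,"ay": 0.0,"az": -8.5},{"tx": 60.0,"ty": -5.0,"tz": -3.7,"ax": 0.0,"ay": 0.0,"az": -8.5},{"tx": 66.0,"ty": -6.0,"tz": -3.7,"ax": 0.0,"ay": 0.0,"az": -8.5},{"tx": 72.0,"ty": -6.8,"tz": -3.7,"ax": 0.0,"ay": 0.0,"az": -8.5},{"tx": 75.8,"ty": -7.3,"tz": -3.7,"ax": 0.0,"ay": 0.0,"az": -8.5},{"tx": 75.8,"ty": -7.3,"tz": -3.7,"ax": 0.0,"ay": 0.0,"az": -8.5},{"tx": 75.8,"ty": -7.3,"tz": -3.7,"ax": 0.0,"ay": 0.0,"az": -8.5},{"tx": 75.8,"ty": -7.3,"tz": -3.7,"ax": 0.0,"ay": 0.0,"az": -8.5}], "hand": 1, "grip_force": 20}}

```text
clock: 42.6
position: [0.5074, 0.488, 0.4043]
tool_rot: [0.001, 0.692, 0.722, -0.001]
wrist_force: [-0.6, -1.5, -0.2]
gripper_width: 0.005
grasp_force: 0.0
```

```bash
python3 - <<'E'
from arc import *
T=tool(); print(T.round(3)); inc(*cad(.10,.129,0,.045),T); inc(*cad(-.085,.129,0,.045),T)
E
```

```text
[[-0.042  0.999 -0.     0.507]
 [ 0.999  0.042 -0.002  0.488]
 [-0.002 -0.    -1.     0.404]
 [ 0.     0.     0.     1.   ]]
t [2.100e-01 1.000e-02 1.202e+01] a [-0.   0.1 -0.1] rows>= 2.0
t [-18.29   0.04  12.06] a [-0.   0.1 -0.1] rows>= 4.0
```

Emit:
{"name": "move_arm", "arguments": {"increments": [{"tx": 0.2,"ty": 0.0,"tz": 5.0,"ax": 0.0,"ay": 0.0,"az": 0.0},{"tx": 0.2,"ty": 0.0,"tz": 10.0,"ax": 0.0,"ay": 0.0,"az": 0.0},{"tx": 0.2,"ty": 0.0,"tz": 12.0,"ax": 0.0,"ay": 0.0,"az": 0.0},{"tx": -2.0,"ty": 0.0,"tz": 12.0,"ax": 0.0,"ay": 0.0,"az": 0.0},{"tx": -4.0,"ty": 0.0,"tz": 12.0,"ax": 0.0,"ay": 0.0,"az": 0.0},{"tx": -6.0,"ty": 0.0,"tz": 12.0,"ax": 0.0,"ay": 0.0,"az": 0.0},{"tx": -8.0,"ty": 0.0,"tz": 12.0,"ax": 0.0,"ay": 0.0,"az": 0.0},{"tx": -10.0,"ty": 0.0,"tz": 12.0,"ax": 0.0,"ay": 0.0,"az": 0.0},{"tx": -12.0,"ty": 0.0,"tz": 12.0,"ax": 0.0,"ay": 0.0,"az": 0.0},{"tx": -14.0,"ty": 0.0,"tz": 12.0,"ax": 0.0,"ay": 0.0,"az": 0.0},{"tx": -16.0,"ty": 0.0,"tz": 12.0,"ax": 0.0,"ay": 0.0,"az": 0.0},{"tx": -18.3,"ty": 0.0,"tz": 12.0,"ax": 0.0,"ay": 0.0,"az": 0.0},{"tx": -18.3,"ty": 0.0,"tz": 12.0,"ax": 0.0,"ay": 0.0,"az": 0.0}]}}

```text
clock: 44.22
position: [0.5152, 0.3039, 0.2844]
tool_rot: [0.001, 0.693, 0.721, -0.001]
wrist_force: [0.7, 0.3, -0.1]
gripper_width: 0.009
grasp_force: 0.0
```

```bash
python3 - <<'E'
from arc import *
T=tool(); G=T[:3,3]-.005*T[:3,2]-HG; print('grasp rel',G@cy,G[2],G@cx)
im,d,c=grab('top','t17'); P=cloud(d,c); r=P-HG; y=r@cy; x=r@cx
q=(d>0)&(r[...,2]>.02)&(r[...,2]<.2)&(x>-.12)&(x<-.02)&(y>-.16)&(y<.05)
for a in(-.02,-.04,-.06,-.08,-.1): k=q&(abs(y-a)<.004); print(a,k.sum(),np.median(r[k][:,2]) if k.any() else 0)
for t in (.08,.0): inc(*cad(-.085,.18,0,.045))
for th in(45,35,25,15,8,0):
    t=np.radians(th); print(th,end=' '); inc(*cad(-.13*np.cos(t)+.006*np.sin(t),.13*np.sin(t)+.006*np.cos(t)+.019-.003,0,.045))
E
```

```text
grasp rel -0.08614886263212708 0.1294302866879131 0.04464848304665149
-0.02 0 0
-0.04 0 0
-0.06 0 0
-0.08 0 0
-0.1 0 0
t [-0.08  0.07 -5.04] a [-0.   0.1 -0.1] rows>= 1.0
t [-0.08  0.07 -5.04] a [-0.   0.1 -0.1] rows>= 1.0
45 t [-0.34  0.07  1.74] a [-0.   0.1 -0.1] rows>= 1.0
35 t [-1.87  0.08  3.41] a [-0.   0.1 -0.1] rows>= 1.0
25 t [-3.09  0.08  5.33] a [-0.   0.1 -0.1] rows>= 1.0
15 t [-3.96  0.08  7.42] a [-0.   0.1 -0.1] rows>= 2.0
8 t [-4.35  0.08  8.96] a [-0.   0.1 -0.1] rows>= 2.0
0 t [-4.56  0.08 10.77] a [-0.   0.1 -0.1] rows>= 2.0
```

Emit:
{"name": "move_arm", "arguments": {"increments": [{"tx": -0.2,"ty": 0.0,"tz": 0.9,"ax": 0.0,"ay": 0.0,"az": 0.0},{"tx": -0.3,"ty": 0.0,"tz": 1.8,"ax": 0.0,"ay": 0.0,"az": 0.0},{"tx": -1.1,"ty": 0.0,"tz": 2.6,"ax": 0.0,"ay": 0.0,"az": 0.0},{"tx": -1.9,"ty": 0.0,"tz": 3.4,"ax": 0.0,"ay": 0.0,"az": 0.0},{"tx": -2.5,"ty": 0.0,"tz": 4.4,"ax": 0.0,"ay": 0.0,"az": 0.0},{"tx": -3.1,"ty": 0.0,"tz": 5.3,"ax": 0.0,"ay": 0.0,"az": 0.0},{"tx": -3.6,"ty": 0.0,"tz": 6.3,"ax": 0.0,"ay": 0.0,"az": 0.0},{"tx": -4.0,"ty": 0.0,"tz": 7.4,"ax": 0.0,"ay": 0.0,"az": 0.0},{"tx": -4.2,"ty": 0.0,"tz": 8.2,"ax": 0.0,"ay": 0.0,"az": 0.0},{"tx": -4.4,"ty": 0.0,"tz": 9.0,"ax": 0.0,"ay": 0.0,"az": 0.0},{"tx": -4.5,"ty": 0.0,"tz": 9.8,"ax": 0.0,"ay": 0.0,"az": 0.0},{"tx": -4.5,"ty": 0.0,"tz": 10.4,"ax": 0.0,"ay": 0.0,"az": 0.0},{"tx": -4.5,"ty": 0.0,"tz": 10.4,"ax": 0.0,"ay": 0.0,"az": 0.0}]}}

```text
clock: 45.9
position: [0.5163, 0.262, 0.181]
tool_rot: [0.0, 0.691, 0.722, -0.0]
wrist_force: [-1.4, -1.4, 5.0]
gripper_width: 0.005
grasp_force: 2.4
```

```bash
python3 - <<'E'
from arc import *
T=tool(); print('tip z',T[2,3]-.014)
im,d,c=grab('scene','s18'); P=cloud(d,c); r=P-HG; y=r@cy; x=r@cx
for a in(-.14,-.1,-.05,-.02):
    k=(d>0)&(abs(y-a)<.006)&(x>.07)&(x<.12)&(r[...,2]>-.1)&(r[...,2]<.2); print(a,k.sum(),np.percentile(r[k][:,2],[20,50,80]).round(3) if k.any() else 0)
E
```

```text
tip z 0.16695407481756722
-0.14 263 [0.008 0.115 0.181]
-0.1 119 [0.008 0.01  0.095]
-0.05 84 [0.007 0.009 0.01 ]
-0.02 65 [0.007 0.008 0.009]
```

The lid is down (tip z = 167 mm, force 5 N). One firmer press to be sure, then retreat.

Emit:
{"name": "move_arm", "arguments": {"increments": [{"tx": 0.0,"ty": 0.0,"tz": 0.15,"ax": 0.0,"ay": 0.0,"az": 0.0},{"tx": 0.0,"ty": 0.0,"tz": 0.3,"ax": 0.0,"ay": 0.0,"az": 0.0},{"tx": 0.0,"ty": 0.0,"tz": 0.3,"ax": 0.0,"ay": 0.0,"az": 0.0}]}}

```text
clock: 46.32
position: [0.5163, 0.262, 0.1807]
tool_rot: [0.001, 0.691, 0.722, 0.0]
wrist_force: [-5.2, -5.5, 25.6]
gripper_width: 0.005
grasp_force: 12.6
```

Emit:
{"name": "move_arm", "arguments": {"increments": [{"tx": 0.0,"ty": 0.0,"tz": -3.0,"ax": 0.0,"ay": 0.0,"az": 0.0},{"tx": 0.0,"ty": 0.0,"tz": -8.0,"ax": 0.0,"ay": 0.0,"az": 0.0},{"tx": 0.0,"ty": 0.0,"tz": -14.0,"ax": 0.0,"ay": 0.0,"az": 0.0},{"tx": -6.0,"ty": 0.0,"tz": -20.0,"ax": 0.0,"ay": 0.0,"az": 0.0},{"tx": -10.0,"ty": -6.0,"tz": -22.0,"ax": 0.0,"ay": 0.0,"az": 0.0},{"tx": -14.0,"ty": -10.0,"tz": -22.0,"ax": 0.0,"ay": 0.0,"az": 0.0},{"tx": -17.0,"ty": -10.0,"tz": -22.0,"ax": 0.0,"ay": 0.0,"az": 0.0},{"tx": -17.0,"ty": -10.0,"tz": -22.0,"ax": 0.0,"ay": 0.0,"az": 0.0},{"tx": -17.0,"ty": -10.0,"tz": -22.0,"ax": 0.0,"ay": 0.0,"az": 0.0}]}}

```text
clock: 47.45
position: [0.4243, 0.0888, 0.3978]
tool_rot: [-0.0, 0.691, 0.723, 0.0]
wrist_force: [-0.8, 0.9, -0.3]
gripper_width: 0.007
grasp_force: 0.0
```

```bash
python3 - <<'E'
from bits import *
from arc import *
print(tool()[:3,3].round(3))
for n in('scene','top','wrist'):
    im,d,c=grab(n,'f_'+n); P=cloud(d,c); r=P-HG; y=r@cy; x=r@cx
    print(n,[ (a,int(k.sum()),np.median(r[k][:,2]).round(4) if k.any() else 0) for a in(-.14,-.1,-.05,-.01) for k in[(d>0)&(abs(y-a)<.006)&(x>.03)&(x<.12)&(r[...,2]>-.02)&(r[...,2]<.1)]])
    z=np.where(d>0,P[...,2],0)
    # squeegee, pan, leftovers
    if n=='scene':
        for nm,(X,Y,h) in dict(mug=(.755,.139,.085),jar=(.744,-.077,.08),mill=(.757,-.241,.1)).items():
            k=(abs(P[...,0]-X)<.08)&(abs(P[...,1]-Y)<.08)&(z>h)&(z<.2); print(nm,np.median(P[k],0).round(3))
        k=(abs(P[...,0]-.5)<.15)&(P[...,1]<-.18)&(P[...,1]>-.42)&(z>.09)&(z<.13); print('pan bar',P[k].mean(0).round(3))
        V=im.max(2); k=(V<70)&(abs(P[...,0]-.53)<.12)&(P[...,1]>-.17)&(P[...,1]<.15)&(z>.03)&(z<.07); print('squeegee',P[k].mean(0).round(3),z[k].max())
        h=cv2.cvtColor(im,cv2.COLOR_RGB2HSV).astype(int); k=(h[...,0]>12)&(h[...,0]<25)&(h[...,2]>195)&(h[...,1]>70)&(P[...,1]<.25)&(P[...,0]>.3)&(z<.06)&(z>-.02); print('crumb px',k.sum(), P[k].mean(0) if k.any() else '')
E
```

```text
[0.424 0.089 0.398]
scene [(-0.14, 148, np.float64(0.0079)), (-0.1, 150, np.float64(0.0095)), (-0.05, 146, np.float64(0.0095)), (-0.01, 124, np.float64(0.0078))]
mug [0.758 0.132 0.091]
jar [ 0.746 -0.08   0.086]
mill [ 0.766 -0.246  0.113]
pan bar [ 0.504 -0.273  0.112]
squeegee [0.54  0.028 0.044] 0.054964009800268276
crumb px 3139 [ 0.53729087 -0.06087497  0.02345092]
top [(-0.14, 310, np.float64(0.0071)), (-0.1, 303, np.float64(0.0087)), (-0.05, 314, np.float64(0.0091)), (-0.01, 296, np.float64(0.007))]
wrist [(-0.14, 1194, np.float64(0.0064)), (-0.1, 0, 0), (-0.05, 0, 0), (-0.01, 0, 0)]
```

The lid is flat and shut: 25 N gave no further travel. Scoop, squeegee and bystanders are in place, so I'm handing in.

```bash
python3 -c "
from station import bot
print(bot.job_done())"
```

```text
the job is handed in; nothing more can be done
None
```

The job is handed in at about 47 s with no verdict returned: by the camera measurements all six shortbread pieces are in the caddy with its lid shut, the scoop stands level on the counter, the squeegee lies on the board, and the mug, jar and mill were left alone.

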